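Level the counting-scale stand

TASK

Make the grey three-footed stand level, ready for the counting scale: lay the yellow spirit level gently on the middle of its shelf, lengthwise so that it points at the levelling foot with the black knob, let go of it, and turn that knob until the bubble rests between the two black lines. Then press the level down on the shelf with about 10 N and finish like that, still pressing, with the bubble between the lines, so that the lock nut can be tightened. Leave the other things on the bench where they are.

Things in the scene. Friction and masses are not known exactly. Their poses are not given: they have to be found in the camera images.
- level: Yellow spirit level, loose bar 200 mm long (x), 40 wide (y), 36 high (z), 0.55 kg. Origin: centre of underside. Parallel sides to grip across the width; either way round will do. Press anywhere near the middle of its top: the vial is sunk in a slot (96 x 17 mm) between two 11 mm rails, so fingertips across it rest on the rails.
- vial (a point): Middle of the level's green vial, at the height of the level's top, 36 mm above its underside. Thin black lines cross the vial 16 mm to either side; the white bubble is 24 mm long and 9 mm wide.
- bubble (a point): Middle of the white bubble, at the height of the level's top. It slides along the vial, up to 28 mm to either side of vial, towards the higher end: 4 mm per 0.001 rad of slope; it takes about 1.5 s to come to rest after a movement. It is between the lines when within 4 mm of vial along the level.
- deck: Shelf of the stand: grey steel plate 280 mm long (x) by 240 (y), top 62 mm above the bench. Origin: centre of its top face. +x points to the levelling foot. Two plain feet under the other end (x = -115 mm) are not adjustable; the shelf tips only along x and is level across. At the start the end at the levelling foot is too low (by 0.7 to 1.3 mm at the knob). It does not give under a press.
- knob (a point): Centre of the levelling foot's round black knob: 42 mm in diameter, 28 high, axis vertical, top 100 mm above the bench; 175 mm from the shelf's centre along its +x, 35 mm beyond its edge. Grip it at any yaw. Clockwise from above raises this end, 4 mm a turn: the bubble of a level laid lengthwise moves 8.8 mm per rad towards the knob. Stiff (0.1 N m), stays put; 1.1 to 2.1 rad to go at the start.
- tee: loose bystander: white plastic pipe tee, 68 x 34 x 35 mm; origin at the centre of its underside
- elbow: loose bystander: brass pipe elbow, legs 34 mm, 33 mm high; origin at the centre of its underside
- valve: loose bystander: brass ball valve 82 mm long with a flat red lever, 52 mm high; origin at the centre of its underside
- tape: loose bystander: orange tape measure 68 x 34 x 62 mm; origin at the centre of its underside
- wrench: loose bystander: steel wrench 170 mm long, lying flat
- carton: loose bystander: small cardboard box 90 x 70 x 55 mm; origin at the centre of its underside
- coupling: loose bystander: copper pipe coupling, diameter 36 mm, standing 40 mm high; origin at the centre of its underside
There are look-alikes about, which are no part of the job. Leave any pink look-alike of the level alone.

How it is judged:
By the outcome, as a careful person would: the job done as asked, in the order asked, and still so for the second after the job is handed in, while the arm keeps its last pose, push and grip.
It also fails if it takes over 72 s, if anything falls off the work surface, if the arm or the gripper's body presses on something with over 40 N, if the wrist force passes 120 N, or if a joint passes its speed limit or range.

ROBOT

A 6-joint arm with a two-finger parallel gripper is mounted at the origin on the work surface. World frame = base frame: x ahead of the robot, y to its left, z up, the work surface at z = 0. Lengths are in mm, angles in degrees, forces in N, time in s.
With the tool pointing down it reaches from about 300 to 850 mm from the base axis. Payload 4.2 kg.
Tool frame: the origin (TCP) lies at the very end of the fingers, on their centre line; the grasp point (between the pads) lies 19 mm behind it (hold_point_z is the z of the grasp point in the tool frame, in mm); z points along the fingers, y is the direction in which the jaws open and shut (so a half turn about z gives the same grasp; the last joint's range is limited). The gripper opens to 91 mm and grips with 3 to 60 N. Pads are 32 mm wide; open, the fingers measure 118 mm over their backs; the gripper's body (76 mm by 178 mm) begins 60 mm behind the grasp point.
Start: joints at [76.203, 18.312, 89.639, -0, 72.044, -1.146], TCP at [125.932, 561.058, 191.776] pointing down, gripper open.
Joint ranges: [-177.97, 177.97], [-48.28, 115.42], [12.27, 149.76], [-77.06, 257.06], [2.81, 150.46], [-146.56, 146.56]. Speed limits (degrees/s): [147.25, 147.25, 180, 180, 180, 180].

INTERFACE

Orientations are given as [roll, pitch, yaw] about the fixed x, y, z axes, in that order (R = Rz(yaw) Ry(pitch) Rx(roll)).
In Python, from workcell import state, grab_frame, job_done, hold_point_z gives the robot as it stands. The module is installed in compiled form; this text tells all that it offers.
- The arm moves only by the shell command python3 -m creep 'ROWS' [FORCE]. ROWS is JSON, a list of rows, each a list of 7 numbers: the closure, from 0 (fully open) to 1 (shut), then the shift along the tool's x, y, z in mm, then the turn, a rotation vector about the tool's x, y, z in degrees. A call has 1 to 5 rows; each row shifts and turns the commanded pose from where the row before left it, along the tool's axes as they then stand; what a row does not reach is not made up. A row lasts 1/8 s, in which the tool goes at most 62.5 mm and 10.7 degrees, less where a joint would pass 70% of its speed; a pose out of reach is approached as far as the arm can. A call is refused whole if a number of a shift passes 62.5 or a number of a turn 10.7, either way. A call with a gripper value outside its range is refused whole. The fingers move at their own pace and stop on an object; FORCE is the grip in N (left out, the last holds). Time passes only in rows, so rows that do not move let the fingers close. It gives the time, the measured TCP pose, the force and the opening at its end, in the units of the state.
- state(): the state, without advancing time (a new reading comes with each control period).
- grab_frame(name): name is "side" or "top" or "wrist"; returns a dict with "frame" (400x640x3 uint8, red, green, blue), "fx", "fy", "cx", "cy" (pixels), "k1" (the pictures are not rectified: a ray, as slopes to the right and down, at radius r is drawn at 1 + k1 r^2 times it, then the intrinsics apply), "view" (4x4, takes a point from world to camera coordinates). Camera axes: x right, y down, z forward; pixel columns grow to the right and rows downward; lengths in mm; the calibration is good to about 2 mm. A picture is of the moment at which its call begins. There is no depth.
- job_done(): hands the job in, once; it reports no verdict.
The state is a dict: "time_s": time; "qpos": joint angles; "qvel": joint speeds; "effort": joint torques, N m; "ee_pos": TCP position; "ee_rot": TCP orientation; "force": force on the tool from outside, world axes, zero at the start; "torque": the same for the moment, N m; "gripper_width": finger opening in mm.
Only numpy, scipy, OpenCV 4.12 (cv2) and the standard library are available. Lean on these libraries where they do the work, as an engineer would, in place of code of your own. Each camera call takes 0.05 s, during which the arm holds its last target.

## Working session

There is one attempt and no reset: what is moved stays moved. The work goes in short steps, Python scripts to look and compute and a shell command to move; the robot and the scene stay as the last step left them, time stands still between calls to the robot, and variables do not carry over. Pictures are saved under pics/ and viewed, and the job is handed in when it is done.

```bash
mkdir -p pics; ls; python3 - <<'E'
from workcell import *
import cv2
print(state(), hold_point_z)
for n in ["top","side","wrist"]:
    f=grab_frame(n); cv2.imwrite(f"pics/{n}0.png",f["frame"][:,:,::-1])
    print(n,f["fx"],f["fy"],f["cx"],f["cy"],f["k1"]); print(f["view"])
E
```

```text
pics
{'time_s': 0.0, 'qpos': array([ 7.62021227e+01,  1.83501237e+01,  8.97053504e+01, -4.77791313e-04,
        7.20418721e+01, -1.14776029e+00]), 'qvel': array([ 0.06182739, -0.00255986,  0.02202001, -0.03264162, -0.06430538,
        0.01229   ]), 'effort': array([ 1.08465701e-03, -4.12456262e+01, -2.31978607e+01,  7.28525408e-02,
        4.54800075e-02, -1.69033751e-04]), 'ee_pos': array([125.81787469, 560.52720146, 190.94265775]), 'ee_rot': array([-1.79902664e+02, -1.49575538e-03,  1.67350029e+02]), 'force': array([ 0.4831984 ,  0.00944202, -0.07510643]), 'torque': array([-0.00682745,  0.02166017, -0.02961998]), 'gripper_width': 90.99750703165583} -18.8
top 454.4564931747944 454.4564931747944 317.8491367196339 196.10283393329357 -0.06893879776081605
[[ 2.74580739e-03 -9.99605129e-01 -2.79651038e-02 -4.42207737e+01]
 [-9.91107918e-01  9.99948747e-04 -1.33056733e-01  5.58776813e+02]
 [ 1.33032156e-01  2.80817840e-02 -9.90713813e-01  1.20643881e+03]
 [ 0.00000000e+00  0.00000000e+00  0.00000000e+00  1.00000000e+00]]
side 366.64981578845874 366.64981578845874 320.8388853326806 197.54394708864493 0.001260763557852873
[[ 7.78627528e-01 -6.27458070e-01  5.96176745e-03 -4.86694562e+02]
 [-3.62866500e-01 -4.58000223e-01 -8.11519377e-01  2.38149799e+02]
 [ 5.11924873e-01  6.29708001e-01 -5.84295095e-01  1.02769697e+03]
 [ 0.00000000e+00  0.00000000e+00  0.00000000e+00  1.00000000e+00]]
wrist 310.63215614732036 310.63215614732036 319.72487958151993 201.95270522882797 -0.024336731343918488
[[ 2.19146731e-01  9.75691655e-01 -7.10815036e-04 -5.74987757e+02]
 [ 9.37145074e-01 -2.10286054e-01  2.78458051e-01 -3.13441063e+01]
 [ 2.71539722e-01 -6.16893086e-02 -9.60448129e-01  3.91899821e+02]
 [ 0.00000000e+00  0.00000000e+00  0.00000000e+00  1.00000000e+00]]
```

View pics/top0.png

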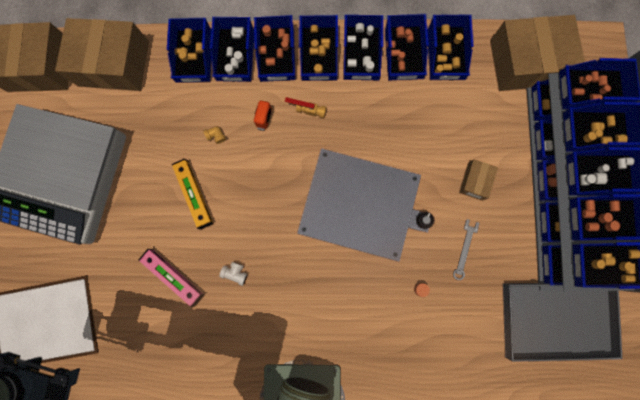

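View pics/side0.png

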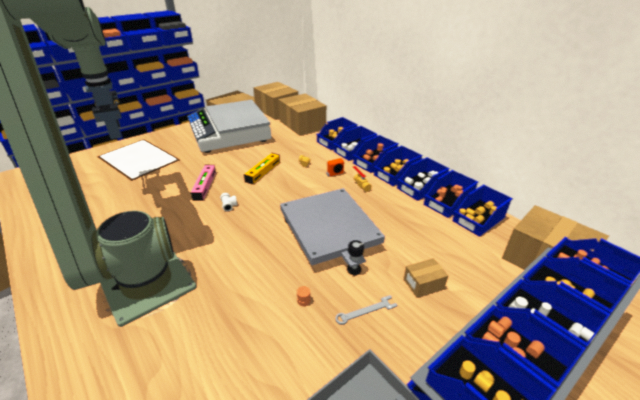

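View pics/wrist0.png

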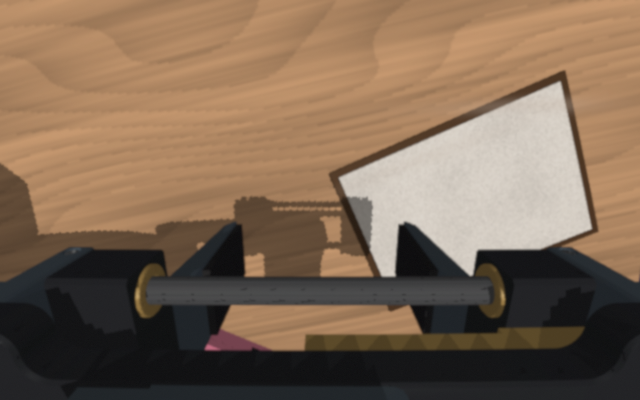

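The top view shows the yellow level at about (191,194), its pink look-alike at (170,277), the shelf at (361,203) and the black knob at (425,219). The yellow bar fits the description, and the pink one stays where it is. Next I'll take an enlarged crop and measure.

```bash
cat > h.py <<'E'
import numpy as np, cv2
from workcell import *
def ray(f,uv,z):
    K=np.array([[f["fx"],0,f["cx"]],[0,f["fy"],f["cy"]],[0,0,1.]])
    d=np.array([f["k1"],0,0,0,0.])
    n=cv2.undistortPoints(np.array(uv,float).reshape(-1,1,2),K,d).reshape(-1,2)
    V=np.array(f["view"]);R=V[:3,:3];c=-R.T@V[:3,3]
    D=np.c_[n,np.ones(len(n))]@R
    return c+D*((z-c[2])/D[:,2])[:,None]
def proj(f,P):
    K=np.array([[f["fx"],0,f["cx"]],[0,f["fy"],f["cy"]],[0,0,1.]])
    V=np.array(f["view"])
    return cv2.projectPoints(np.array(P,float).reshape(-1,1,3),cv2.Rodrigues(V[:3,:3])[0],V[:3,3],K,np.array([f["k1"],0,0,0,0.]))[0].reshape(-1,2)
def blobs(m,amin=20):
    m=m.astype(np.uint8)
    n,l,s,c=cv2.connectedComponentsWithStats(m)
    return sorted([(s[i,4],c[i],l==i) for i in range(1,n) if s[i,4]>=amin],key=lambda t:-t[0])
def hsv(f): return cv2.cvtColor(f["frame"],cv2.COLOR_RGB2HSV).astype(int)
def rect(m):
    c=max(cv2.findContours(m.astype(np.uint8),cv2.RETR_EXTERNAL,cv2.CHAIN_APPROX_NONE)[0],key=cv2.contourArea)
    return cv2.minAreaRect(c)
def save(f,name,box=None,s=4):
    im=f["frame"][:,:,::-1]
    if box: x0,y0,x1,y1=box; im=cv2.resize(im[y0:y1,x0:x1],None,fx=s,fy=s,interpolation=cv2.INTER_CUBIC)
    cv2.imwrite("pics/"+name,im)
E
python3 - <<'E'
from h import *
f=grab_frame("top"); h=hsv(f); H,S,V=h[...,0],h[...,1],h[...,2]
save(f,"crop1.png",(130,140,230,310),3.5)
for u in [(191,194),(361,203),(425,219),(200,210),(170,270)]: print(u,h[u[1],u[0]])
roi=np.zeros(H.shape,bool); roi[150:240,160:220]=1
y=roi&(H>18)&(H<30)&(S>200)&(V>130)
b=blobs(y)[0]; print(b[:2])
g=roi&(H>40)&(H<80)&(S>120); gb=blobs(g,3); print([(q[0],q[1]) for q in gb])
r=rect(b[2]); print(r); bx=cv2.boxPoints(r); print(ray(f,bx,36))
roi[:]=0; roi[140:270,280:440]=1
d=roi&(S<70)&(V>80); b=blobs(d)[0]; 
c=cv2.findContours(b[2].astype(np.uint8),0,1)[0][0]
m=cv2.morphologyEx(b[2].astype(np.uint8),cv2.MORPH_OPEN,np.ones((25,25)))
r=rect(m); print("deck",r); bx=cv2.boxPoints(r); P=ray(f,bx,62); print(P,P.mean(0))
k=roi&(V<60); print([(q[0],q[1],ray(f,q[1],100)) for q in blobs(k)])
save(f,"crop2.png",(290,140,450,270),5)
s=grab_frame("side"); save(s,"crop3.png",(270,180,430,290),5)
E
```

```text
(191, 194) [ 28  32 206]
(361, 203) [113   9 113]
(425, 219) [ 21  14 131]
(200, 210) [ 19 201 216]
(170, 270) [173 116 204]
(np.int32(185), array([196.32432432, 209.62162162]))
[(np.int32(57), array([186.70175439, 183.59649123])), (np.int32(53), array([194.20754717, 202.35849057]))]
((195.19161987304688, 205.4105987548828), (40.05329513549805, 13.532333374023438), 64.98310089111328)
[[576.08990239 338.54890306  36.        ]
 [592.12292761 304.39790501  36.        ]
 [491.04729112 253.0471239   36.        ]
 [475.20959752 286.7451539   36.        ]]
deck ((361.35894775390625, 204.99317932128906), (109.18199920654297, 89.0025634765625), 14.858613014221191)
[[ 453.9491619    10.16150003   62.        ]
 [ 687.47192069  -49.95034486   62.        ]
 [ 609.71257944 -333.8998141    62.        ]
 [ 380.67605716 -267.74902488   62.        ]] [ 532.9524298  -160.35942095   62.        ]
[(np.int32(156), array([423.16666667, 219.87820513]), array([[ 488.39063407, -316.48562498,  100.        ]]))]
```

View pics/crop1.png

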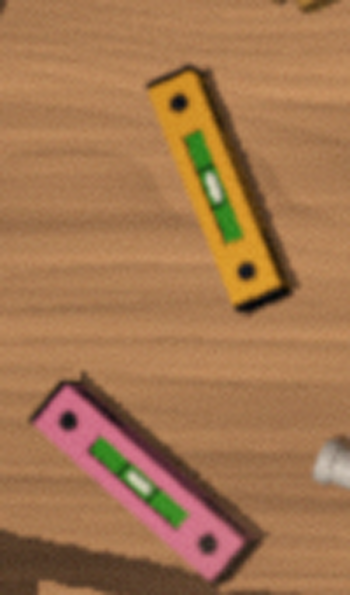

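View pics/crop2.png

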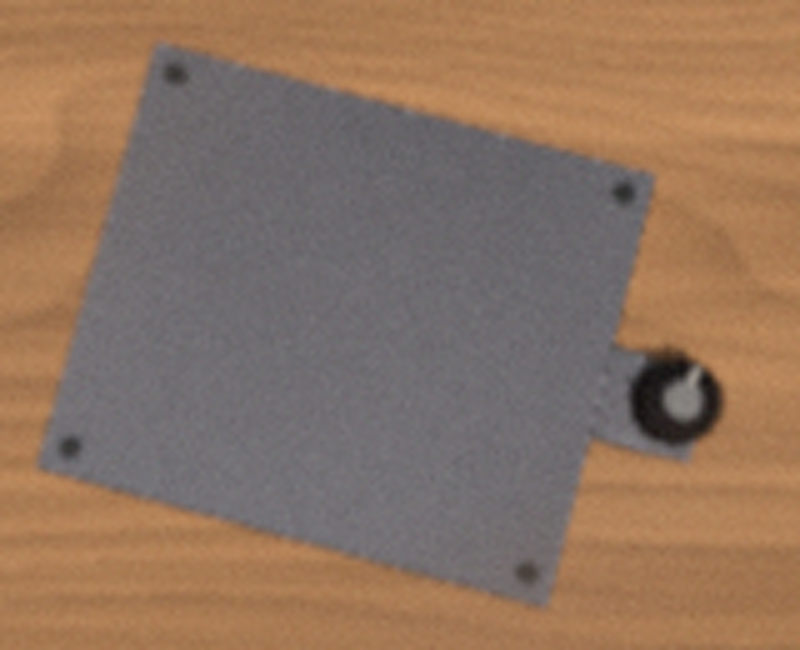

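View pics/crop3.png

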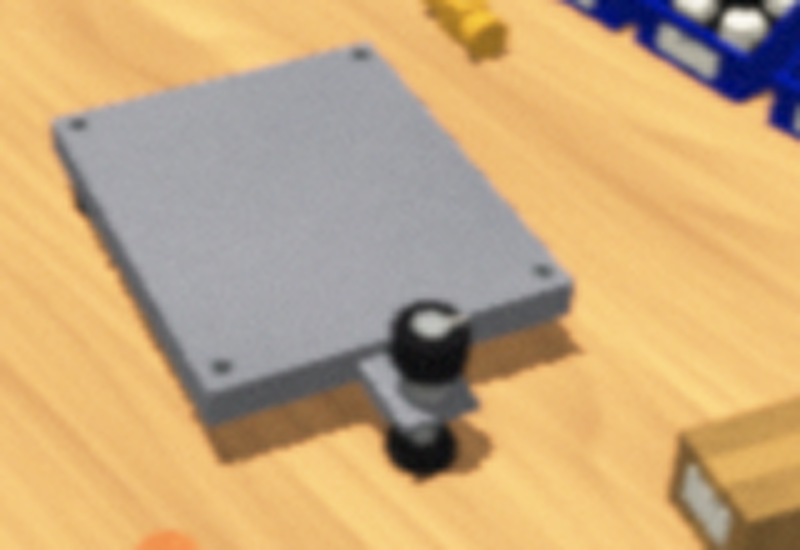

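The crops confirm the yellow bar, with black end dots at crop1 (178,102) and (247,271). They also show the shelf's four corner dots, and the knob's grey cap at crop2 (684,400).

```bash
python3 - <<'E'
from h import *
f=grab_frame("top");h=hsv(f);V=h[...,2]
def ref(p,rad):  # darkness centroid
    x0,y0=np.round(p).astype(int); w=V[y0-rad:y0+rad+1,x0-rad:x0+rad+1].astype(float)
    w=np.clip(np.median(w)-12-w,0,None); yy,xx=np.mgrid[-rad:rad+1,-rad:rad+1]
    return [x0+(w*xx).sum()/w.sum(),y0+(w*yy).sum()/w.sum()]
s=lambda L,sc,o:[((x+.5)/sc-.5+o[0],(y+.5)/sc-.5+o[1]) for x,y in L]
L=[ref(p,3) for p in s([(178,102),(247,271)],3.5,(130,140))]
D=[ref(p,3) for p in s([(175,74),(624,193),(527,573),(69,447)],5,(290,140))]
P=ray(f,L,36); print("level dots",P,P.mean(0),np.degrees(np.arctan2(*(P[0]-P[1])[1::-1])))
print("vial by bubble",ray(f,s([(212,187)],3.5,(130,140)),36))
Q=ray(f,D,62); print("deck",Q,Q.mean(0)); c=Q.mean(0)
ax=(Q[1]+Q[2]-Q[0]-Q[3]); a=np.arctan2(ax[1],ax[0]); print("deck yaw",np.degrees(a)); ay=(Q[0]+Q[1]-Q[2]-Q[3]);print(np.degrees(np.arctan2(ay[1],ay[0]))-90)
print("knob pred",c+175*np.array([np.cos(a),np.sin(a),0]))
print("knob img", ray(f,s([(684,400)],5,(290,140)),100), ray(f,s([(676,397)],5,(290,140)),100))
E
```

```text
level dots [[636.16125667 341.00713123  36.        ]
 [501.03380727 280.80196491  36.        ]] [568.59753197 310.90454807  36.        ] 24.01505514008817
vial by bubble [[567.76412594 310.88236864  36.        ]]
deck [[ 670.07975357  -62.18613871   62.        ]
 [ 603.87347211 -303.67798331   62.        ]
 [ 401.31189853 -247.55071269   62.        ]
 [ 467.21392358   -6.75084859   62.        ]] [ 535.61976195 -155.04142082   62.        ]
deck yaw -105.31859181149555
-105.38545110651538
knob pred [ 489.3872078  -323.82397602   62.        ]
knob img [[ 489.09693668 -324.82803048  100.        ]] [[ 490.64832323 -320.75034876  100.        ]]
```

```bash
cat >> h.py <<'E'
def to(x,y,z,head):
    s=state();p=s["ee_pos"];from scipy.spatial.transform import Rotation as Ro
    R=Ro.from_euler('xyz',s["ee_rot"],degrees=True)
    h=np.radians(head);T=np.array([[np.cos(h),np.sin(h),0],[np.sin(h),-np.cos(h),0],[0,0,-1]]).T
    T=np.c_[[np.cos(h),np.sin(h),0],[np.sin(h),-np.cos(h),0],[0,0,-1]]
    print("t",s["time_s"],"pos",p.round(1),"rot",s["ee_rot"].round(2),"w",round(s["gripper_width"],1),"F",s["force"].round(1))
    print("shift",R.inv().apply(np.array([x,y,z])-p).round(1),"turn",(R.inv()*Ro.from_matrix(T)).as_rotvec(degrees=True).round(1))
E
python3 -c "
from h import *
to(568.5,311,131,24)"
python3 -m creep '[[0,-48.5,-14.5,6,0,0,0],[0,-48.5,-14.5,6,0,0,0],[0,-48.5,-14.5,6,0,0,0],[0,-48.5,-14.5,6,0,0,0],[0,-48.5,-14.5,6,0,0,0]]'
python3 -m creep '[[0,-48.5,-14.5,6,0,0,0],[0,-48.5,-14.5,6,0,0,0],[0,-48.5,-14.5,6,0,0,0],[0,-48.5,-14.5,6,0,0,0],[0,-48.5,-14.5,6,0,0,0]]'
python3 -m creep '[[0,0,0,0,0,0,10.2],[0,0,0,0,0,0,10.2],[0,0,0,0,0,0,10.2],[0,0,0,0,0,0,10.2],[0,0,0,0,0,0,10.2]]'
python3 -m creep '[[0,0,0,0,0,0,10.2],[0,0,0,0,0,0,10.2],[0,0,0,0,0,0,10.2],[0,0,0,0,0,0,10.2],[0,0,0,0,0,0,10.2]]'
python3 -m creep '[[0,0,0,0,0,0,10.2],[0,0,0,0,0,0,10.2],[0,0,0,0,0,0,10.2],[0,0,0,0,0,0,10.2],[0,0,0,0,0,0,0]]'
python3 - <<'E'
from h import *
to(568.5,311,131,24)
f=grab_frame("wrist"); save(f,"w1.png"); f=grab_frame("top"); save(f,"t1.png")
E
```

```text
t 0.3 pos [125.9 560.9 191.5] rot [-179.97   -0.    167.35] w 91.6 F [ 0.8  1.1 -0. ]
shift [-486.6 -146.8   60.5] turn [ -0.    0.  143.3]
time_s: 0.92
ee_pos: [348.0, 436.3, 161.6]
ee_rot: [180.0, 0.0, 167.4]
force: [0.1, 1.3, -0.1]
gripper_width: 91.2
time_s: 1.55
ee_pos: [568.8, 312.4, 131.5]
ee_rot: [180.0, -0.0, 167.3]
force: [0.3, 0.8, 0.7]
gripper_width: 91.4
time_s: 2.17
ee_pos: [567.4, 313.3, 131.6]
ee_rot: [-180.0, -0.0, 116.0]
force: [-0.5, 0.2, 0.3]
gripper_width: 91.3
time_s: 2.8
ee_pos: [567.3, 313.3, 131.6]
ee_rot: [-180.0, 0.0, 65.0]
force: [0.6, -0.2, 0.1]
gripper_width: 91.4
time_s: 3.42
ee_pos: [567.3, 313.3, 131.6]
ee_rot: [-180.0, 0.0, 24.7]
force: [0.8, 0.7, -0.2]
gripper_width: 90.9
t 3.425 pos [567.3 313.3 131.6] rot [-1.800e+02  1.000e-02  2.467e+01] w 90.9 F [ 0.8  0.7 -0.2]
shift [0.1 2.6 0.6] turn [-0.   0.   0.7]
```

View pics/w1.png

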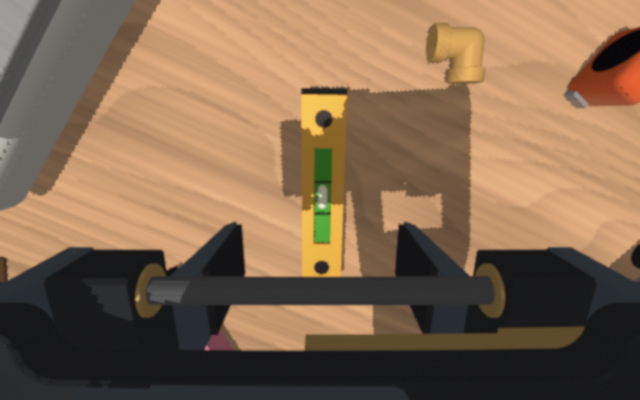

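The wrist picture shows the level lined up between the fingers, with dots at (323,119) and (321,267). Nothing stands close to either side.

```bash
python3 - <<'E'
from h import *
f=grab_frame("wrist")
P=ray(f,[(323,119),(321.3,267),(323,196)],36); print(P,P[:2].mean(0),np.degrees(np.arctan2(*(P[0]-P[1])[1::-1])))
print(np.linalg.norm(P[0]-P[1]))
to(568.3,311,14,24)
E
```

```text
[[634.80643646 341.8098644   36.        ]
 [500.03302558 281.28490068  36.        ]
 [569.60799022 311.59883479  36.        ]] [567.41973102 311.54738254  36.        ] 24.18422039381683
147.7401215409897
t 3.575 pos [567.4 313.4 131.7] rot [-179.99    0.     24.68] w 91.0 F [ 0.9 -0.2 -0.5]
shift [-1.000e-01  2.500e+00  1.177e+02] turn [-0.   0.   0.7]
```

```bash
python3 -m creep '[[0,0.7,2.2,25,0,0,0.6],[0,0,0,25,0,0,0],[0,0,0,25,0,0,0],[0,0,0,25,0,0,0],[0,0,0,15,0,0,0]]'
python3 -m creep '[[0,0,0,8,0,0,0],[0.2,0,0,0,0,0,0],[0.45,0,0,0,0,0,0],[0.7,0,0,0,0,0,0],[0.7,0,0,0,0,0,0]]' 30
python3 -m creep '[[0.7,0,0,0,0,0,0],[0.7,0,0,0,0,0,0],[0.7,0,0,0,0,0,0]]'
python3 - <<'E'
from h import *
to(568.3,311,8,24)
E
```

```text
time_s: 4.2
ee_pos: [568.4, 311.4, 15.4]
ee_rot: [180.0, 0.1, 24.0]
force: [0.2, 0.2, 0.6]
gripper_width: 91.1
time_s: 4.82
ee_pos: [569.2, 311.8, 9.3]
ee_rot: [-180.0, -0.1, 24.0]
force: [-0.2, 0.4, -0.9]
gripper_width: 54.3
time_s: 5.2
ee_pos: [569.1, 311.5, 8.9]
ee_rot: [180.0, -0.0, 24.0]
force: [0.7, -1.2, 1.3]
gripper_width: 39.9
t 5.2 pos [569.1 311.5   8.9] rot [ 1.7999e+02 -1.0000e-02  2.3950e+01] w 39.9 F [ 0.7 -1.2  1.3]
shift [-0.9  0.2  0.9] turn [ 0. -0. -0.]
```

```bash
python3 -m creep '[[0.7,0,0,-15,0,0,0],[0.7,0,0,-35,0,0,0],[0.7,0,0,-40,0,0,0],[0.7,0,0,-40,0,0,0],[0.7,0,0,-30,0,0,0]]'
python3 -m creep '[[0.7,-12,21,0,0,0,0],[0.7,-22,41.2,0,0,0,0],[0.7,-22,41.2,0,0,0,0],[0.7,-22,41.2,0,0,0,0],[0.7,-22,41.2,0,0,0,0]]'
python3 -m creep '[[0.7,-22,41.2,0,0,0,0],[0.7,-22,41.2,0,0,0,0],[0.7,-22,41.2,0,0,0,0],[0.7,-22,41.2,0,0,0,0],[0.7,-22,41.2,0,0,0,0]]'
python3 -m creep '[[0.7,-10,20.2,0,0,0,-5],[0.7,0,0,0,0,0,-10],[0.7,0,0,0,0,0,-10],[0.7,0,0,0,0,0,-10],[0.7,0,0,0,0,0,-10]]'
python3 -m creep '[[0.7,0,0,0,0,0,-5.7],[0.7,0,0,0,0,0,0]]'
python3 - <<'E'
from h import *
to(535.6,-155,110,74.7)
f=grab_frame("wrist"); save(f,"w2.png"); f=grab_frame("top"); save(f,"t2.png",(260,100,460,250),4)
E
```

```text
time_s: 5.82
ee_pos: [568.8, 311.7, 170.6]
ee_rot: [-180.0, -0.0, 24.0]
force: [0.7, -0.1, -5.1]
gripper_width: 39.7
time_s: 6.45
ee_pos: [550.9, 98.7, 167.3]
ee_rot: [-180.0, 0.2, 23.9]
force: [1.5, -0.1, -6.0]
gripper_width: 39.4
time_s: 7.08
ee_pos: [533.7, -133.4, 167.4]
ee_rot: [-179.9, 0.2, 23.9]
force: [0.6, -0.1, -5.6]
gripper_width: 39.5
time_s: 7.7
ee_pos: [532.9, -154.4, 167.2]
ee_rot: [-179.8, 0.0, 69.2]
force: [-0.4, -0.9, -6.5]
gripper_width: 39.5
time_s: 7.95
ee_pos: [533.3, -154.3, 167.5]
ee_rot: [-179.8, 0.0, 74.5]
force: [-0.4, 0.5, -5.0]
gripper_width: 39.6
t 7.95 pos [ 533.3 -154.3  167.5] rot [-179.81    0.     74.55] w 39.6 F [-0.4  0.5 -5. ]
shift [-0.1  2.6 57.5] turn [-0.2  0.  -0.2]
```

View pics/w2.png

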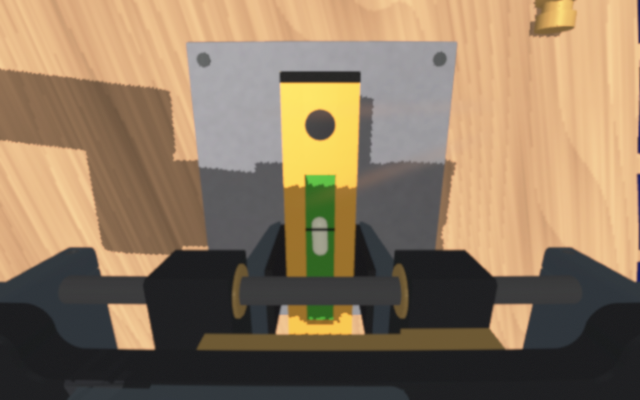

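View pics/t2.png

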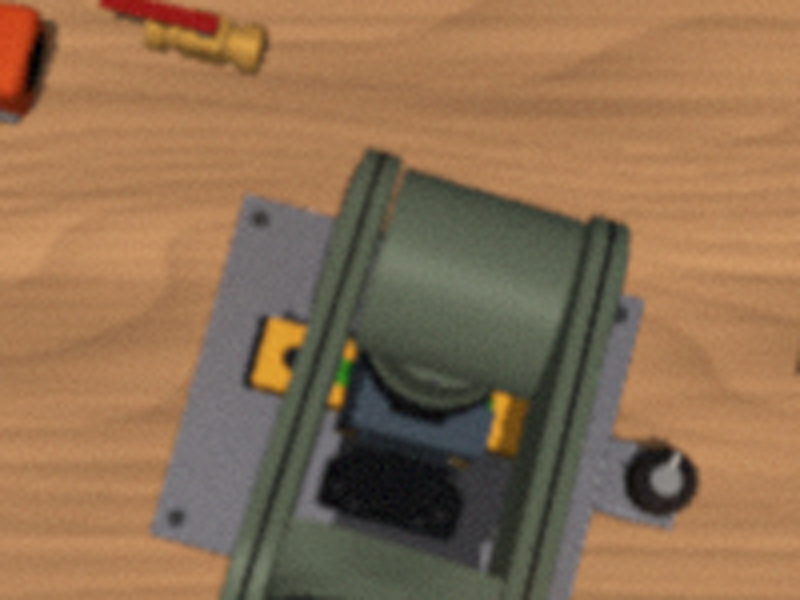

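The wrist view shows the level held along the shelf's axis, with the far corner dots at (204,60) and (440,59). I'll check those positions, then lower.

```bash
python3 - <<'E'
from h import *
f=grab_frame("wrist")
Q=ray(f,[(204,60),(440,59)],62); print(Q)
d=np.radians(74.68);u=np.array([np.cos(d),np.sin(d)])
print("centre est",Q[:,:2].mean(0)-u*125*1.0, np.linalg.norm(Q[0]-Q[1]))
to(535.6,-155,76,74.7)
E
```

```text
[[467.24098127  -6.30747402  62.        ]
 [670.72099081 -61.78214638  62.        ]]
centre est [ 535.95477005 -154.60296653] 210.9065042938053
t 8.1 pos [ 534.3 -154.3  168.1] rot [-179.91   -0.     74.56] w 39.8 F [-0.4  1.2 -4.9]
shift [-0.4  1.6 92.1] turn [-0.1 -0.  -0.1]
```

```bash
python3 -m creep '[[0.7,0.5,1.5,18,0,0,-0.1],[0.7,0,0,25,0,0,0],[0.7,0,0,25,0,0,0],[0.7,0,0,16,0,0,0],[0.7,0,0,7,0,0,0]]'
python3 -m creep '[[0.7,0,0,1,0,0,0],[0.7,0,0,1,0,0,0],[0.7,0,0,0,0,0,0]]'
python3 -m creep '[[0.7,0,0,1,0,0,0],[0.7,0,0,0,0,0,0]]'
```

```text
time_s: 8.72
ee_pos: [536.3, -154.0, 76.9]
ee_rot: [-179.9, -0.0, 74.7]
force: [0.2, 0.6, -5.1]
gripper_width: 39.5
time_s: 9.1
ee_pos: [537.2, -154.2, 76.4]
ee_rot: [179.9, -0.0, 74.7]
force: [-0.4, -0.1, -6.0]
gripper_width: 39.6
time_s: 9.35
ee_pos: [536.7, -154.1, 74.8]
ee_rot: [180.0, -0.0, 74.8]
force: [-0.1, 0.9, -6.4]
gripper_width: 39.7
```

```bash
python3 -m creep '[[0.7,0,0,1,0,0,0],[0.7,0,0,1,0,0,0],[0.7,0,0,0,0,0,0]]'
python3 -m creep '[[0.7,0,0,0.7,0,0,0],[0.7,0,0,0,0,0,0]]'
python3 -m creep '[[0.7,0,0,0.5,0,0,0],[0.7,0,0,0,0,0,0]]'
```

```text
time_s: 9.72
ee_pos: [536.6, -154.1, 72.6]
ee_rot: [-180.0, -0.0, 74.8]
force: [-0.2, 0.3, -6.2]
gripper_width: 40.0
time_s: 9.98
ee_pos: [536.7, -154.1, 72.0]
ee_rot: [-180.0, -0.0, 74.7]
force: [0.2, 0.1, -5.0]
gripper_width: 39.8
time_s: 10.22
ee_pos: [536.7, -154.1, 71.5]
ee_rot: [-180.0, -0.0, 74.7]
force: [-0.4, -0.1, -6.6]
gripper_width: 39.5
```

```bash
python3 -m creep '[[0.7,0,0,0.4,0,0,0],[0.7,0,0,0,0,0,0]]'
python3 -m creep '[[0.7,0,0,0.4,0,0,0],[0.7,0,0,0,0,0,0]]'
```

```text
time_s: 10.48
ee_pos: [536.7, -154.1, 71.1]
ee_rot: [-180.0, -0.0, 74.7]
force: [0.1, -0.9, -4.5]
gripper_width: 39.7
time_s: 10.72
ee_pos: [536.8, -154.1, 70.8]
ee_rot: [180.0, -0.0, 74.7]
force: [0.1, 0.5, -5.2]
gripper_width: 39.4
```

```bash
python3 -m creep '[[0.7,0,0,0.4,0,0,0],[0.7,0,0,0,0,0,0]]'
python3 -m creep '[[0.7,0,0,0.4,0,0,0],[0.7,0,0,0,0,0,0]]'
```

```text
time_s: 10.98
ee_pos: [536.8, -154.2, 70.6]
ee_rot: [180.0, 0.0, 74.7]
force: [-0.6, -0.7, -2.9]
gripper_width: 39.2
time_s: 11.22
ee_pos: [536.8, -154.2, 70.5]
ee_rot: [180.0, -0.0, 74.8]
force: [-1.2, -0.2, 1.5]
gripper_width: 39.7
```

```bash
python3 -m creep '[[0.5,0,0,0,0,0,0],[0.25,0,0,0,0,0,0],[0,0,0,0,0,0,0],[0,0,0,0,0,0,0]]'
python3 -m creep '[[0,0,0,-8,0,0,0],[0,0,0,-20,0,0,0],[0,0,0,-25,0,0,0],[0,0,0,-20,0,0,0],[0,0,0,0,0,0,0]]'
python3 - <<'E'
from h import *
to(489.3,-324,143,74.7)
f=grab_frame("wrist"); save(f,"w3.png"); f=grab_frame("top"); save(f,"t3.png",(280,130,450,260),4.5)
E
```

```text
time_s: 11.72
ee_pos: [536.8, -154.1, 69.9]
ee_rot: [180.0, -0.0, 74.8]
force: [-0.7, 0.3, -0.2]
gripper_width: 72.9
time_s: 12.35
ee_pos: [538.0, -154.5, 144.9]
ee_rot: [179.7, 0.0, 74.7]
force: [0.8, 0.5, 0.1]
gripper_width: 91.6
t 12.35 pos [ 538.  -154.5  144.9] rot [179.75   0.    74.75] w 91.6 F [0.8 0.5 0.1]
shift [-176.4   -2.4    1.9] turn [0.3 0.  0. ]
```

View pics/w3.png

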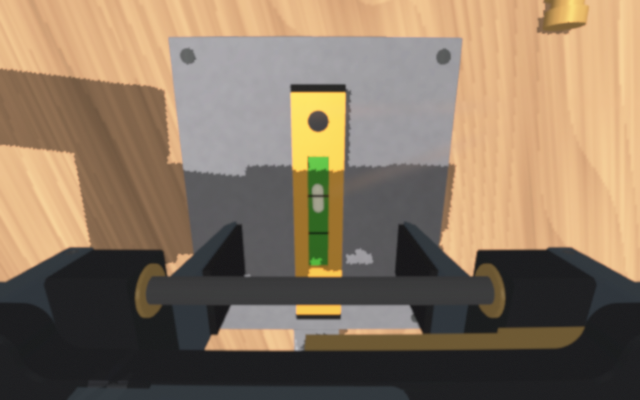

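The level lies in the middle of the shelf. The bubble (318,198) sits on the far line (y≈196), so it is about 16 mm away from the knob. Next is the knob.

```bash
python3 -m creep '[[0,-35,-0.5,0,0,0,0],[0,-47,-0.6,0,0,0,0],[0,-47,-0.6,0,0,0,0],[0,-47,-0.6,0,0,0,0],[0,0,0,0,0,0,0]]'
python3 - <<'E'
from h import *
to(489.3,-324,76,74.7)
f=grab_frame("wrist"); save(f,"w4.png"); g=grab_frame("top"); save(g,"t4.png",(280,130,450,260),4.5)
g=grab_frame("side"); save(g,"s4.png",(250,170,420,290),4.5)
E
```

```text
time_s: 13.08
ee_pos: [486.7, -325.6, 141.4]
ee_rot: [-179.9, -0.0, 74.5]
force: [0.2, 0.1, -0.4]
gripper_width: 91.4
t 13.075 pos [ 486.7 -325.6  141.4] rot [-1.7988e+02 -1.0000e-02  7.4520e+01] w 91.4 F [ 0.2  0.1 -0.4]
shift [ 2.2  2.2 65.4] turn [-0.1 -0.  -0.2]
```

View pics/w4.png

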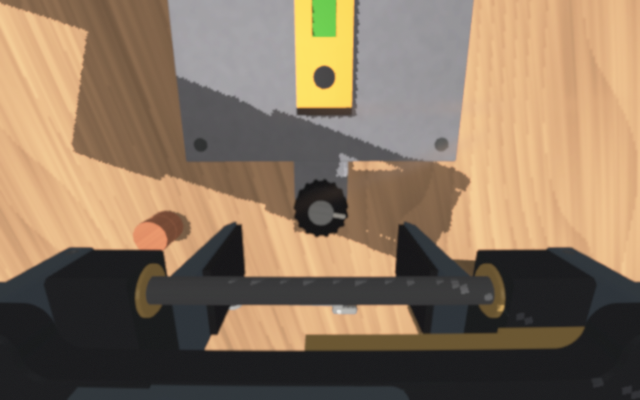

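View pics/t4.png

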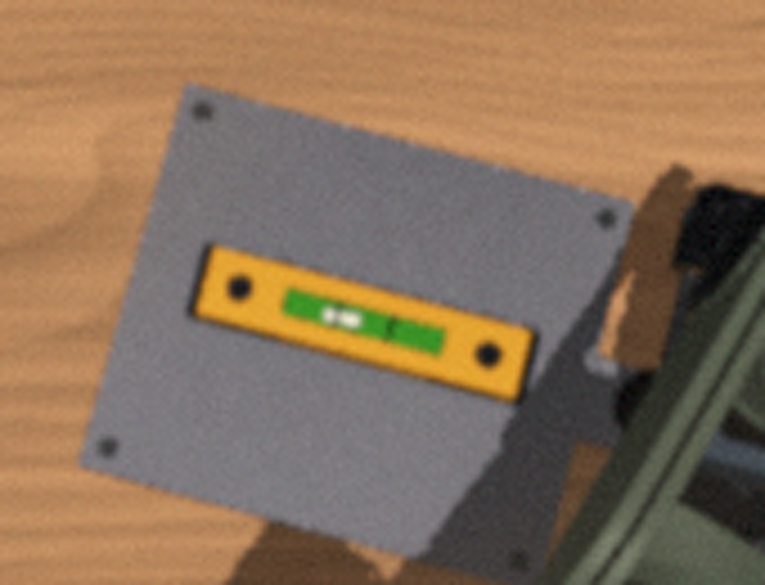

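View pics/s4.png

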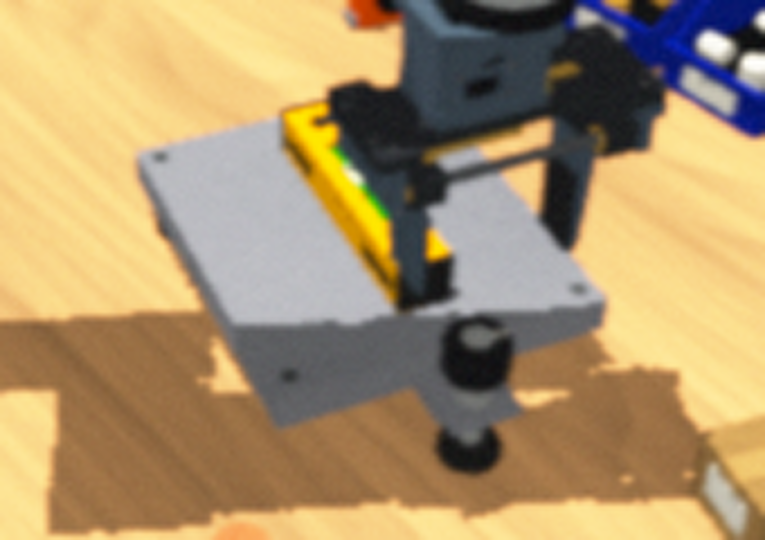

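From this pose the top view shows the whole vial. The bubble is on its far side, and the wrist view has the knob cap at (321,212). Next I'll measure the bubble and the knob.

```bash
cat >> h.py <<'E'
def bubble(f=None,z=98):
    f=f or grab_frame("top"); h=hsv(f);H,S,V=h[...,0],h[...,1],h[...,2]
    roi=np.zeros(H.shape,bool); roi[165:235,310:410]=1
    y=cv2.morphologyEx((roi&(H>10)&(H<80)&(S>110)&(V>60)).astype(np.uint8),cv2.MORPH_CLOSE,np.ones((5,5)))
    g=blobs(roi&(H>40)&(H<85)&(S>100),10)
    gm=np.zeros(H.shape,np.uint8)
    for q in g: gm|=q[2].astype(np.uint8)
    hull=cv2.convexHull(np.argwhere(gm)[:,::-1].astype(np.int32)); vm=np.zeros_like(gm); cv2.fillConvexPoly(vm,hull,1)
    r=cv2.minAreaRect(hull)
    w=np.where(vm>0,np.clip(200-S,0,None)*(V>110),0).astype(float)
    w[w<60]=0
    yy,xx=np.mgrid[:H.shape[0],:H.shape[1]]
    b=((w*xx).sum()/w.sum(),(w*yy).sum()/w.sum())
    P=ray(f,[r[0],b],z); a=np.radians(-105.3); ax=np.array([np.cos(a),np.sin(a)])
    pts=ray(f,cv2.boxPoints(r),z)[:,:2]@ax
    print("vial",np.round(r[0],2),P[0].round(1),"len",np.ptp(pts).round(1),"bubble px",np.round(b,2),"off toward knob mm",((P[1]-P[0])[:2]@ax).round(2))
E
python3 - <<'E'
from h import *
bubble(); bubble()
f=grab_frame("wrist"); print(ray(f,[(321,211.5)],100))
E
```

```text
vial [360.38 201.07] [ 537.5 -155.7   98. ] len 90.9 bubble px [355.51 200.11] off toward knob mm -12.81
vial [360.38 201.07] [ 537.5 -155.7   98. ] len 90.9 bubble px [355.48 200.11] off toward knob mm -12.88
[[ 489.93510536 -319.22746613  100.        ]]
```

```bash
python3 - <<'E'
from h import *
f=grab_frame("wrist"); save(f,"w5.png",(270,150,370,250),6)
print(proj(f,[[489.4,-323.8,100],[489.4,-323.8,72],[490,-320,100]]))
# level end dot and deck dots check
print(ray(f,[(200.5,145),(441,145)],61)); print(ray(f,[(324,77)],98))
g=grab_frame("top");print(proj(g,[[489.4,-323.8,100],[490,-320,100]]))
s=grab_frame("side"); save(s,"s5.png",(330,230,380,280),10); print((proj(s,[[489.4,-323.8,100],[490,-320,100]])-[330,230])*10)
E
```

```text
[[321.65998869 216.80335864]
 [321.46398616 206.66103859]
 [321.14892207 212.27001205]]
[[ 400.60798748 -244.44871672   61.        ]
 [ 604.9057392  -299.83698286   61.        ]]
[[ 518.40245803 -222.62833888   98.        ]]
[[425.99752614 219.48289408]
 [424.51531613 219.25191738]]
[[262.5712349  136.37739482]
 [254.7308563  128.10647665]]
```

View pics/w5.png

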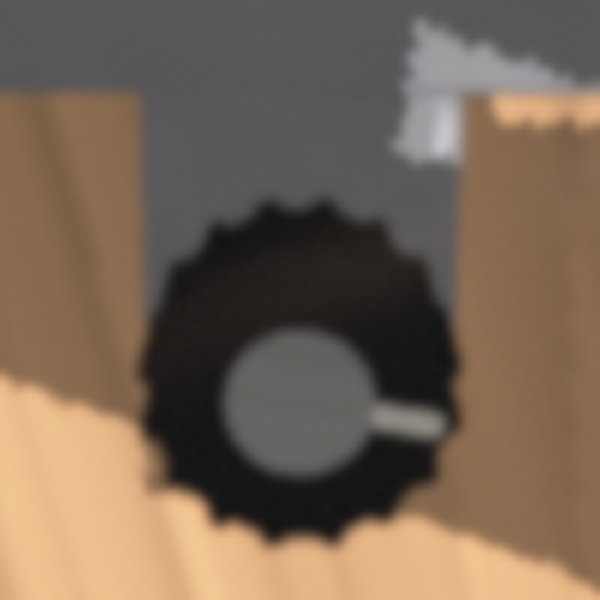

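View pics/s5.png

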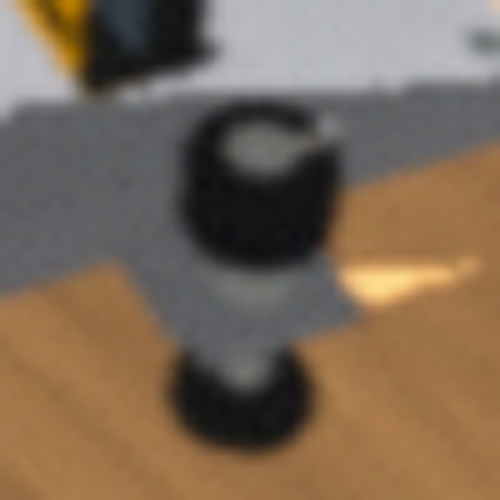

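The wrist crop puts the cap centre at (319.9,216.9), which agrees with the predicted (321.7,216.8). My earlier reading by eye was off.

```bash
python3 - <<'E'
from h import *
f=grab_frame("wrist"); print(ray(f,[(319.9,216.9)],100))
to(489,-323.7,76,74.7)
E
```

```text
[[ 488.06606971 -324.06113448  100.        ]]
t 13.575 pos [ 488.5 -322.6  143. ] rot [ 1.800e+02 -1.000e-02  7.481e+01] w 91.1 F [-0.  -0.2 -0. ]
shift [-0.9  0.8 67. ] turn [ 0.  -0.   0.1]
```

```bash
python3 -m creep '[[0,-1.2,0.5,15,0,0,0],[0,0,0,20,0,0,0],[0,0,0,18,0,0,0],[0,0,0,12,0,0,0],[0,0,0,1,0,0,0]]'
python3 -m creep '[[0.2,0,0,0,0,0,0],[0.4,0,0,0,0,0,0],[0.7,0,0,0,0,0,0],[0.7,0,0,0,0,0,0],[0.7,0,0,0,0,0,0]]' 25
python3 -m creep '[[0.7,0,0,0,0,0,0],[0.7,0,0,0,0,0,0]]'
python3 - <<'E'
from h import *
to(489,-324,76,74.7)
f=grab_frame("top"); save(f,"t6.png",(280,130,450,260),4.5);bubble(f)
f=grab_frame("wrist");save(f,"w6.png")
E
```

```text
time_s: 14.2
ee_pos: [487.7, -324.1, 75.6]
ee_rot: [-179.9, -0.1, 74.7]
force: [0.3, 0.0, -0.0]
gripper_width: 91.0
time_s: 14.82
ee_pos: [488.4, -324.6, 77.0]
ee_rot: [180.0, -0.0, 74.7]
force: [0.4, -0.4, -0.4]
gripper_width: 44.3
time_s: 15.08
ee_pos: [488.5, -324.7, 77.2]
ee_rot: [180.0, 0.0, 74.8]
force: [-0.1, -0.4, 3.2]
gripper_width: 28.0
t 15.075 pos [ 488.5 -324.7   77.2] rot [1.7998e+02 1.0000e-02 7.4750e+01] w 28.0 F [-0.1 -0.4  3.2]
shift [0.8 0.3 1.2] turn [0.  0.  0.1]
vial [360.38 201.07] [ 537.5 -155.7   98. ] len 90.9 bubble px [355.51 200.1 ] off toward knob mm -12.81
```

View pics/t6.png

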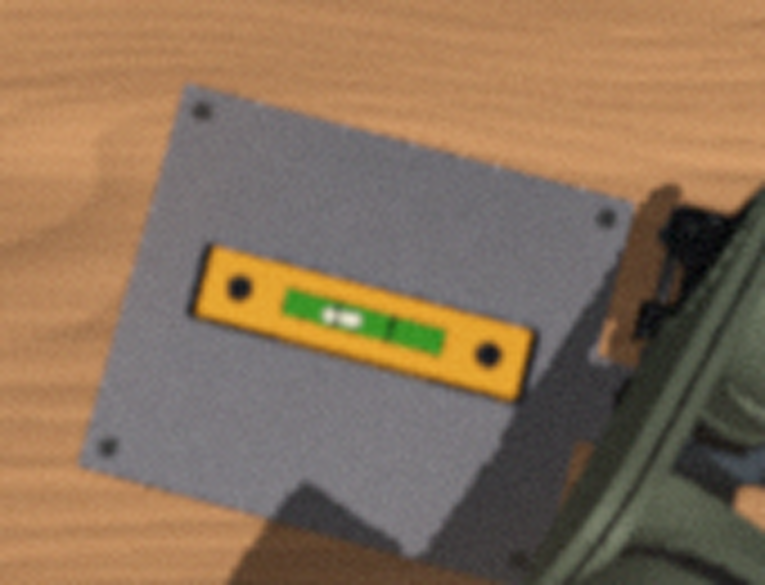

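View pics/w6.png

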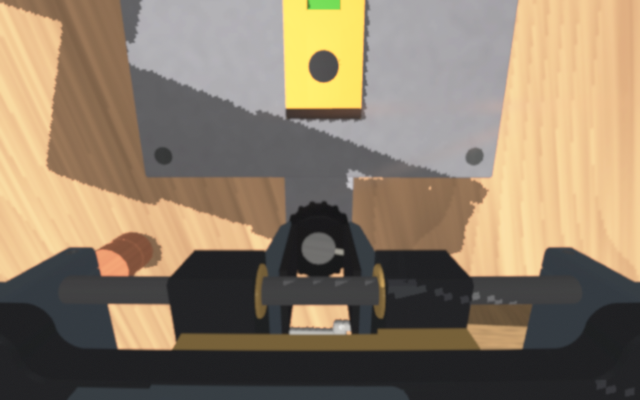

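The opening reads 28 mm where the knob is 42 mm, so this grasp is suspect. I'll look closer before turning.

```bash
python3 - <<'E'
from h import *
to(489,-324,76,74.7)
f=grab_frame("wrist");save(f,"w7.png",(220,180,420,330),4); print(proj(f,[[489,-324,100]]),f["view"][:3,3])
g=grab_frame("side");save(g,"s7.png",(290,190,410,290),6)
to(489,-324,76,74.7)
E
```

```text
t 15.175 pos [ 488.4 -324.7   77.2] rot [179.98   0.    74.75] w 27.2 F [ 0.1 -0.5  3.6]
shift [0.8 0.4 1.2] turn [0. 0. 0.]
[[320.70084601 248.55434992]] [-556.56133399 -176.30298249  230.44726035]
t 15.275 pos [ 488.4 -324.7   77.2] rot [179.98   0.    74.75] w 27.3 F [-0.8  1.3  3.4]
shift [0.8 0.4 1.2] turn [0. 0. 0.]
```

View pics/w7.png

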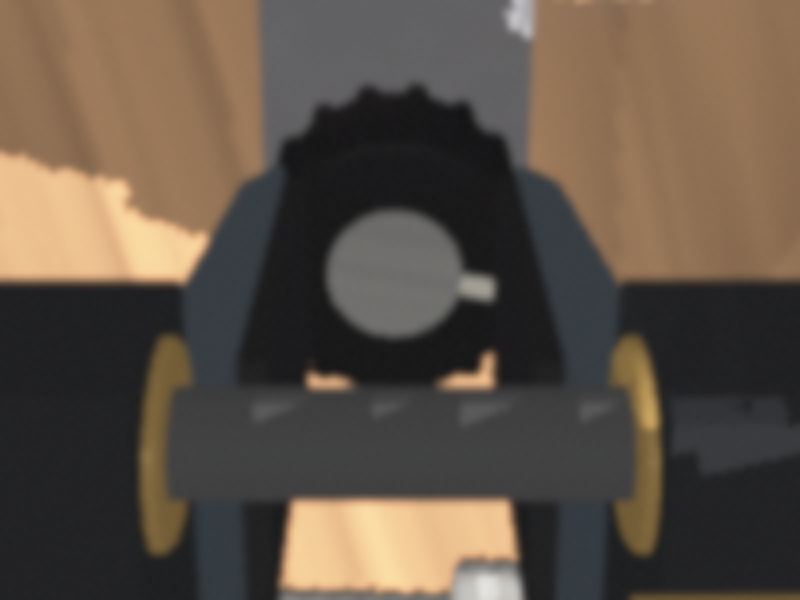

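View pics/s7.png

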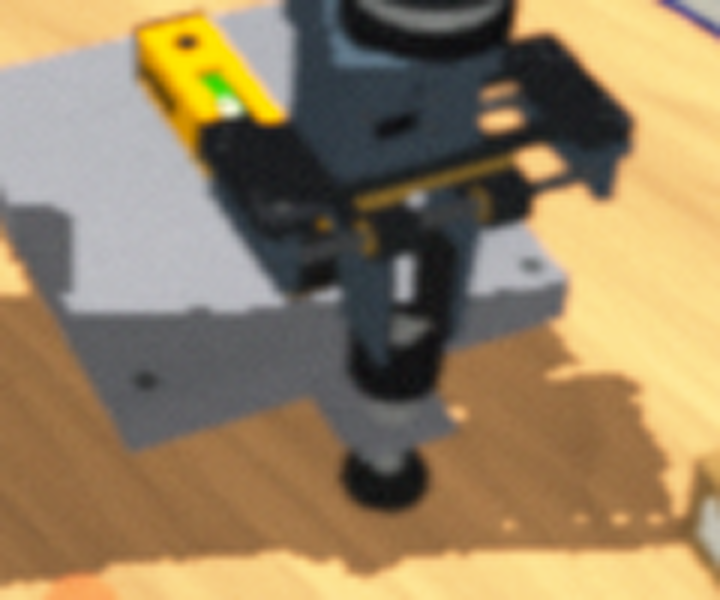

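The fingers reached exactly the commanded closure (0.7 → 27 mm), so I can't tell whether they stopped on the knob. I'll close further to see where they stop.

```bash
python3 -m creep '[[0.75,0,0,0,0,0,0],[0.75,0,0,0,0,0,0]]' 15
python3 -c "
from h import *
for i in range(3):
  s=state();print(s['force'].round(2),s['torque'].round(2),s['gripper_width'])
f=grab_frame('wrist');save(f,'w8.png',(220,180,420,330),4)
f=grab_frame('side');save(f,'s8.png',(310,200,390,280),9)
bubble()
"
```

```text
time_s: 15.52
ee_pos: [488.5, -324.7, 77.2]
ee_rot: [180.0, 0.0, 74.7]
force: [-0.8, 0.8, 4.6]
gripper_width: 22.9
[-0.76  0.78  4.55] [-0.04  0.26  0.02] 22.92877833468507
[-0.76  0.78  4.55] [-0.04  0.26  0.02] 22.92877833468507
[-0.76  0.78  4.55] [-0.04  0.26  0.02] 22.92877833468507
vial [360.38 201.07] [ 537.5 -155.7   98. ] len 90.9 bubble px [355.61 200.14] off toward knob mm -12.53
```

View pics/w8.png

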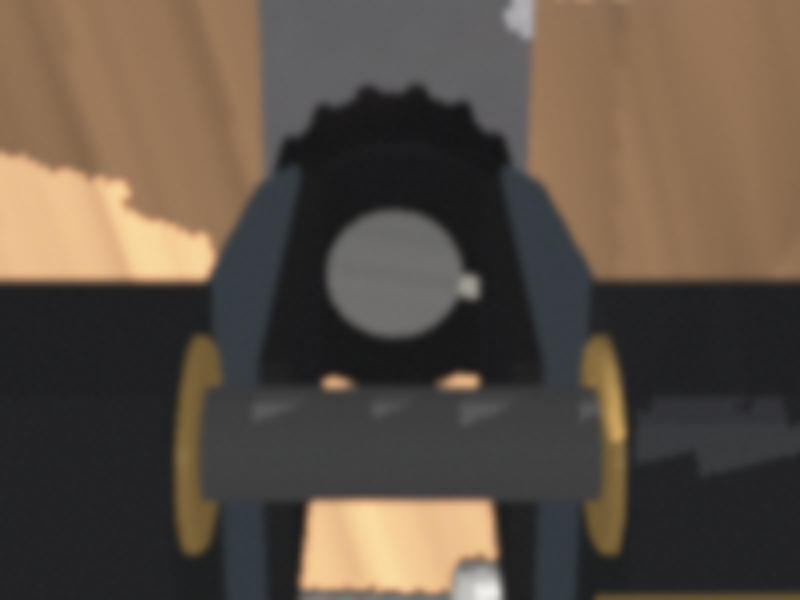

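View pics/s8.png

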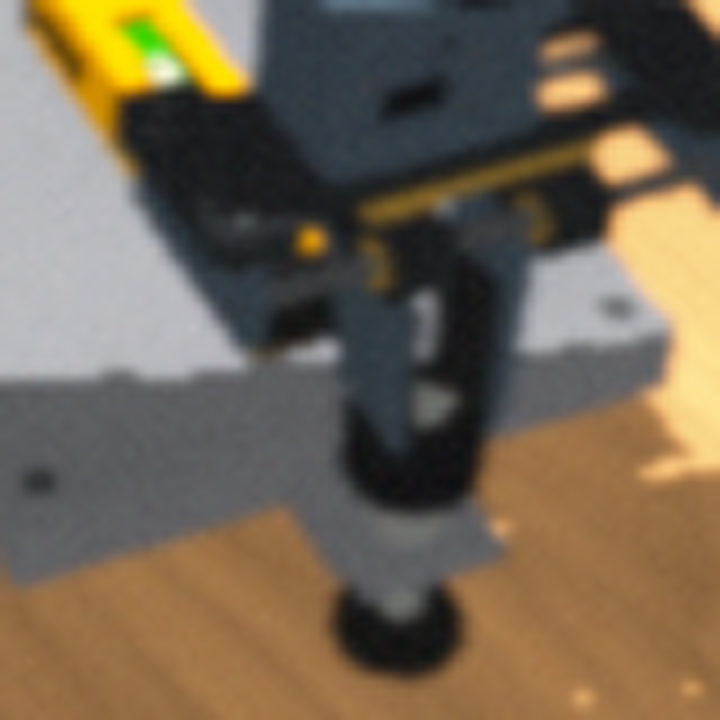

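The fingers still follow the command (0.75 → 23 mm) and the picture shows the pads sunk into the knob, so this is not a sound grip. I'll back off and close again more gently, checking the opening as I go.

```bash
python3 -m creep '[[0.5,0,0,0,0,0,0],[0.4,0,0,0,0,0,0],[0.4,0,0,0,0,0,0],[0.4,0,0,0,0,0,0]]' 8
python3 -m creep '[[0.5,0,0,0,0,0,0],[0.52,0,0,0,0,0,0]]' 8
python3 -m creep '[[0.55,0,0,0,0,0,0],[0.55,0,0,0,0,0,0]]' 8
python3 -m creep '[[0.58,0,0,0,0,0,0],[0.58,0,0,0,0,0,0]]' 8
python3 -m creep '[[0.62,0,0,0,0,0,0],[0.62,0,0,0,0,0,0]]' 8
python3 -c "
from h import *
bubble(); to(489,-324,77,74.7)"
```

```text
time_s: 16.18
ee_pos: [487.3, -324.0, 76.0]
ee_rot: [-179.8, -0.1, 74.8]
force: [-0.2, 0.7, 0.7]
gripper_width: 54.3
time_s: 16.42
ee_pos: [488.0, -324.4, 76.6]
ee_rot: [-179.9, -0.0, 74.7]
force: [-0.6, -0.1, -0.4]
gripper_width: 43.6
time_s: 16.68
ee_pos: [488.0, -324.4, 77.0]
ee_rot: [-180.0, -0.0, 74.8]
force: [-1.6, 0.2, 1.3]
gripper_width: 41.1
time_s: 16.92
ee_pos: [488.4, -324.6, 77.1]
ee_rot: [180.0, -0.0, 74.8]
force: [-1.3, 0.7, 2.6]
gripper_width: 38.1
time_s: 17.18
ee_pos: [488.5, -324.7, 77.2]
ee_rot: [180.0, 0.0, 74.7]
force: [-1.5, -0.2, 3.1]
gripper_width: 34.7
vial [360.38 201.07] [ 537.5 -155.7   98. ] len 90.9 bubble px [355.52 200.14] off toward knob mm -12.76
t 17.225 pos [ 488.5 -324.7   77.1] rot [179.98   0.    74.75] w 34.3 F [-1.1 -0.6  4.2]
shift [0.8 0.3 0.1] turn [0. 0. 0.]
```

Contact force builds only softly. A small trial turn, 20° clockwise from above (+z in tool axes), will show whether the knob follows.

```bash
python3 -m creep '[[0.62,0,0,0,0,0,0],[0.62,0,0,0,0,0,5],[0.62,0,0,0,0,0,5],[0.62,0,0,0,0,0,5],[0.62,0,0,0,0,0,5]]' 15
python3 -m creep '[[0.62,0,0,0,0,0,0],[0.62,0,0,0,0,0,0],[0.62,0,0,0,0,0,0],[0.62,0,0,0,0,0,0]]'
python3 - <<'E'
from h import *
to(489,-324,77,74.7);print(state()["torque"].round(2))
f=grab_frame('wrist');save(f,'w9.png',(220,150,420,300),4)
f=grab_frame("top");bubble(f);save(f,"t9.png",(280,130,450,260),4.5)
E
```

```text
time_s: 17.85
ee_pos: [488.5, -325.6, 77.2]
ee_rot: [179.9, 0.1, 54.6]
force: [-2.0, -2.5, 3.3]
gripper_width: 34.6
time_s: 18.35
ee_pos: [488.8, -325.1, 77.2]
ee_rot: [179.9, 0.0, 54.8]
force: [-0.9, -3.0, 3.6]
gripper_width: 34.5
t 18.35 pos [ 488.8 -325.1   77.2] rot [1.7992e+02 1.0000e-02 5.4770e+01] w 34.5 F [-0.9 -3.   3.6]
shift [ 1.  -0.4  0.2] turn [  0.1   0.  -19.9]
[-0.7   0.27  0.01]
vial [360.38 201.07] [ 537.5 -155.7   98. ] len 90.9 bubble px [355.55 200.12] off toward knob mm -12.7
```

View pics/w9.png

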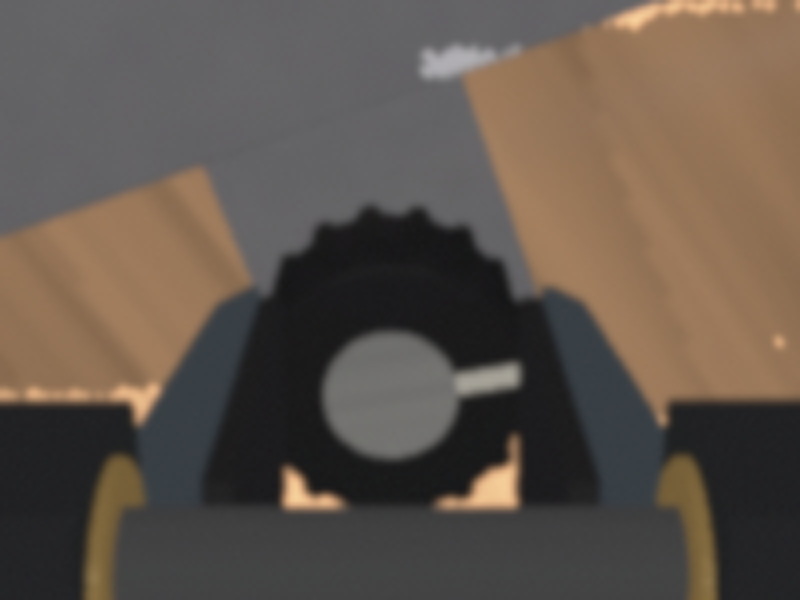

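View pics/t9.png

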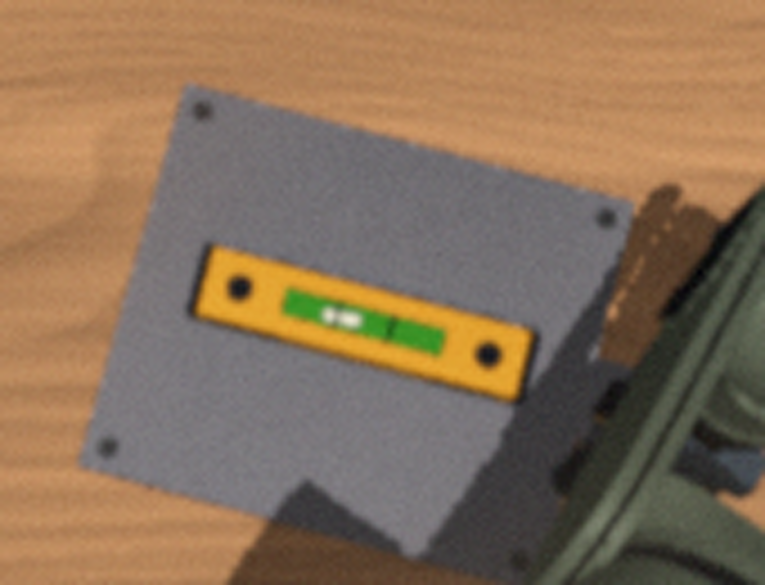

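The pointer turned about 19° in the tool's view and the bubble did not move, so the knob slipped. My pads' centre (z≈96) sits near the knob's top edge. I'll open, go about 9 mm lower and squeeze harder.

```bash
python3 -m creep '[[0.4,0,0,0,0,0,0],[0.4,0,0,0,0,0,0],[0.4,0,0,4,0,0,0],[0.4,0,0,4,0,0,0],[0.4,0,0,0,0,0,0]]' 30
python3 -m creep '[[0.5,0,0,0,0,0,0],[0.55,0,0,0,0,0,0],[0.6,0,0,0,0,0,0],[0.6,0,0,0,0,0,0]]' 30
python3 -m creep '[[0.65,0,0,0,0,0,0],[0.65,0,0,0,0,0,0]]' 30
python3 -c "
from h import *
to(489,-324,77,74.7);print(state()['torque'])
f=grab_frame('wrist');save(f,'w10.png',(220,150,420,300),4)
f=grab_frame('side');save(f,'s10.png',(310,200,390,280),9)
"
```

```text
time_s: 19.08
ee_pos: [487.8, -324.0, 68.0]
ee_rot: [-179.9, -0.0, 54.8]
force: [-0.6, -0.2, -0.6]
gripper_width: 54.6
time_s: 19.58
ee_pos: [487.7, -324.0, 68.8]
ee_rot: [-179.9, -0.0, 54.8]
force: [-2.7, 2.2, 1.2]
gripper_width: 40.6
time_s: 19.82
ee_pos: [487.7, -324.0, 68.8]
ee_rot: [-179.9, -0.0, 54.8]
force: [-3.9, 2.5, 2.4]
gripper_width: 41.1
t 19.825 pos [ 487.7 -324.    68.8] rot [-179.89   -0.     54.75] w 41.1 F [-3.9  2.5  2.4]
shift [ 0.8  1.1 -8.2] turn [ -0.1  -0.  -19.9]
[ 0.4933157   0.90721236 -0.00595517]
```

View pics/w10.png

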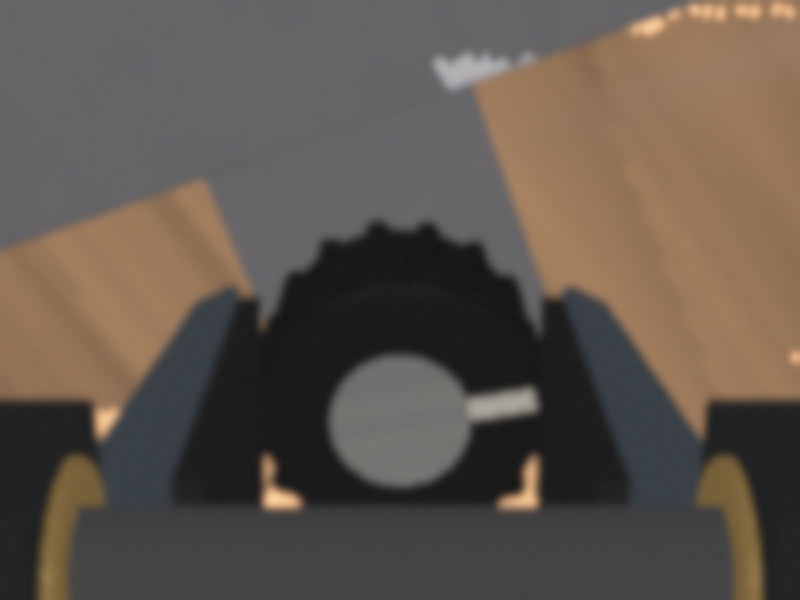

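View pics/s10.png

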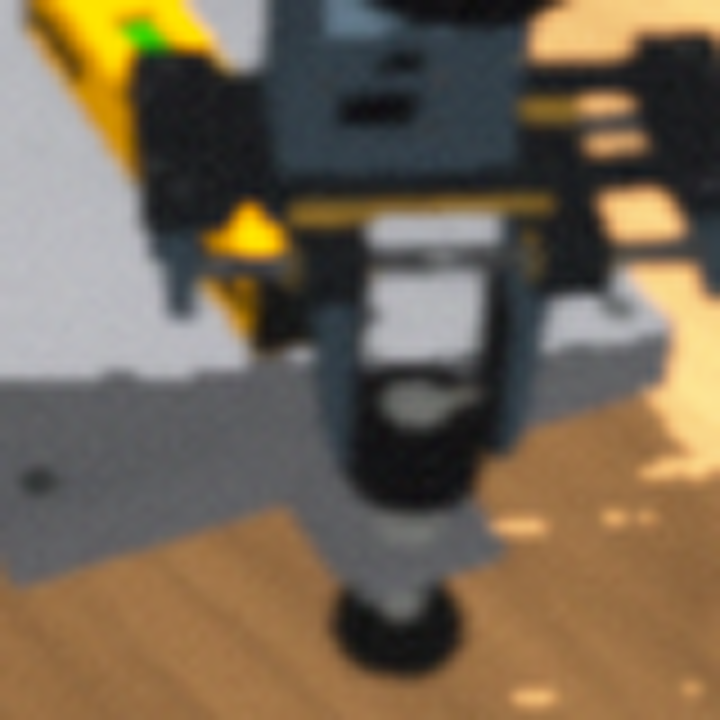

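Now the fingers stop on the knob at 41 mm. I'll ease the sideways force with a −0.8 mm shift along tool y, then turn 40° and check.

```bash
python3 -m creep '[[0.65,0,-0.8,0,0,0,0],[0.65,0,0,0,0,0,5],[0.65,0,0,0,0,0,8],[0.65,0,0,0,0,0,8],[0.65,0,0,0,0,0,8]]' 30
python3 -m creep '[[0.65,0,0,0,0,0,8],[0.65,0,0,0,0,0,3],[0.65,0,0,0,0,0,0],[0.65,0,0,0,0,0,0],[0.65,0,0,0,0,0,0]]' 30
python3 -m creep '[[0.65,0,0,0,0,0,0],[0.65,0,0,0,0,0,0],[0.65,0,0,0,0,0,0],[0.65,0,0,0,0,0,0],[0.65,0,0,0,0,0,0]]' 30
python3 -c "
from h import *
to(489,-324,77,74.7);print(state()['torque'],state()['qpos'].round(0))
f=grab_frame('wrist');save(f,'w11.png',(220,150,420,300),4)
f=grab_frame('top');bubble(f);save(f,'t11.png',(280,130,450,260),4.5)
"
```

```text
time_s: 20.55
ee_pos: [487.6, -323.8, 69.1]
ee_rot: [-180.0, -0.0, 25.5]
force: [-3.6, 3.8, 3.8]
gripper_width: 40.7
time_s: 21.18
ee_pos: [487.6, -323.8, 69.2]
ee_rot: [-180.0, -0.0, 14.7]
force: [-3.3, 3.4, 3.9]
gripper_width: 40.7
time_s: 21.8
ee_pos: [487.6, -323.8, 69.2]
ee_rot: [-180.0, -0.0, 14.7]
force: [-3.9, 3.5, 3.6]
gripper_width: 40.9
t 21.8 pos [ 487.6 -323.8   69.2] rot [-1.7996e+02 -1.0000e-02  1.4720e+01] w 40.9 F [-3.9  3.5  3.6]
shift [ 1.3  0.5 -7.8] turn [ -0.  -0. -60.]
[ 0.69153413  0.88458829 -0.05041152] [-35.  25.  98.   0.  57.  41.]
vial [360.26 201.04] [ 537.6 -155.4   98. ] len 91.6 bubble px [357.98 200.64] off toward knob mm -5.94
```

View pics/t11.png

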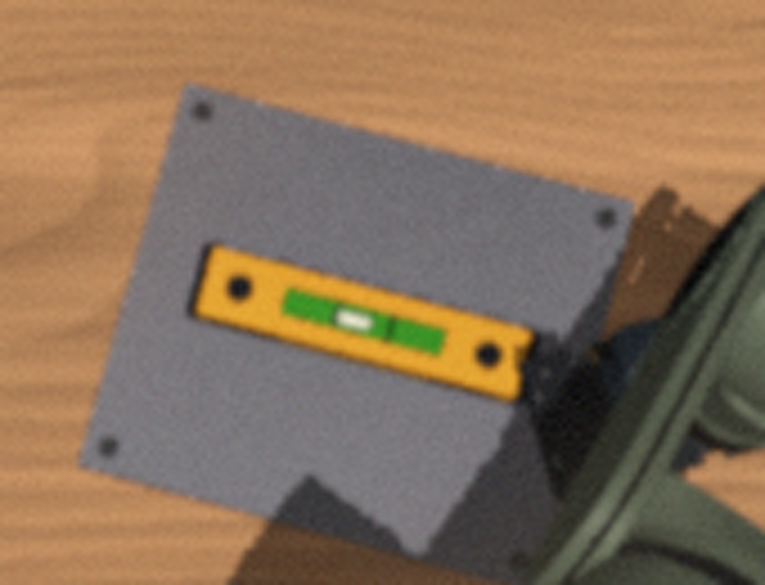

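The knob turned, and the bubble is at about −5.5 mm (crop: bubble 353, lines 334 and 391). About 36° to go.

```bash
python3 -m creep '[[0.65,0,0,0,0,0,5],[0.65,0,0,0,0,0,8],[0.65,0,0,0,0,0,8],[0.65,0,0,0,0,0,8],[0.65,0,0,0,0,0,7]]' 30
python3 -m creep '[[0.65,0,0,0,0,0,0],[0.65,0,0,0,0,0,0],[0.65,0,0,0,0,0,0],[0.65,0,0,0,0,0,0],[0.65,0,0,0,0,0,0]]' 30
python3 -m creep '[[0.65,0,0,0,0,0,0],[0.65,0,0,0,0,0,0],[0.65,0,0,0,0,0,0],[0.65,0,0,0,0,0,0],[0.65,0,0,0,0,0,0]]' 30
python3 -m creep '[[0.5,0,0,0,0,0,0],[0.3,0,0,0,0,0,0],[0,0,0,0,0,0,0],[0,0,0,0,0,0,0],[0,0,0,0,0,0,0]]'
python3 -c "
from h import *
to(489,-324,77,74.7)
f=grab_frame('top');bubble(f);save(f,'t12.png',(320,180,405,225),9)
"
```

```text
time_s: 22.52
ee_pos: [487.7, -323.6, 69.6]
ee_rot: [-180.0, 0.0, -21.5]
force: [-4.2, 4.8, 6.5]
gripper_width: 40.8
time_s: 23.15
ee_pos: [487.7, -323.6, 69.6]
ee_rot: [-179.9, 0.0, -21.3]
force: [-4.5, 4.5, 6.6]
gripper_width: 40.9
time_s: 23.78
ee_pos: [487.7, -323.5, 69.6]
ee_rot: [-179.9, 0.0, -21.3]
force: [-4.8, 4.4, 6.4]
gripper_width: 40.7
time_s: 24.4
ee_pos: [487.8, -324.2, 68.8]
ee_rot: [180.0, -0.0, -21.3]
force: [-0.3, -0.4, -0.7]
gripper_width: 82.7
t 24.4 pos [ 487.8 -324.2   68.8] rot [ 1.800e+02 -1.000e-02 -2.125e+01] w 82.7 F [-0.3 -0.4 -0.7]
shift [ 1.  -0.6 -8.2] turn [  0.  -0. -96.]
vial [360.28 200.94] [ 537.8 -155.5   98. ] len 91.6 bubble px [359.74 201.14] off toward knob mm -1.21
```

View pics/t12.png

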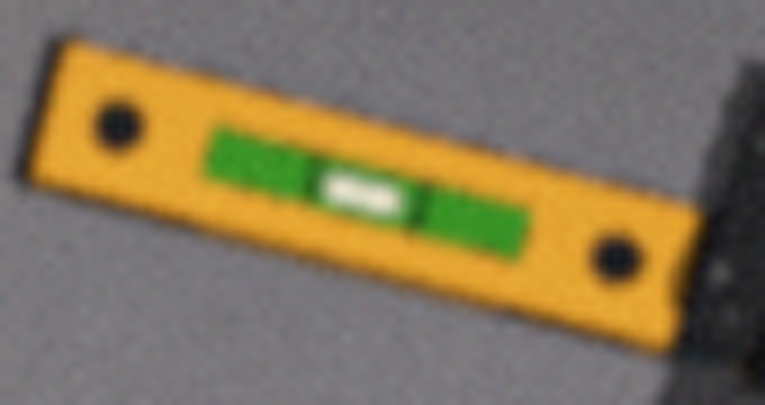

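The bubble is between the lines, at about −1.3 mm by both readings. A small extra turn of 8° will centre it better.

```bash
python3 -m creep '[[0.4,0,0,0,0,0,0],[0.5,0,0,0,0,0,0],[0.65,0,0,0,0,0,0],[0.65,0,0,0,0,0,0],[0.65,0,0,0,0,0,0]]' 30
python3 -m creep '[[0.65,0,0,0,0,0,4],[0.65,0,0,0,0,0,4],[0.65,0,0,0,0,0,0],[0.65,0,0,0,0,0,0]]' 30
python3 -m creep '[[0.5,0,0,0,0,0,0],[0.3,0,0,0,0,0,0],[0,0,0,0,0,0,0],[0,0,0,0,0,0,0],[0,0,0,0,0,0,0]]'
python3 -m creep '[[0,0,0,-8,0,0,0],[0,0,0,-20,0,0,0],[0,0,0,-25,0,0,0],[0,0,0,-15,0,0,0],[0,0,0,0,0,0,0]]'
python3 -c "
from h import *
to(537,-155,150,74.7); print(state()['qpos'].round(1))
f=grab_frame('top');bubble(f);save(f,'t13.png',(320,180,405,225),9)
"
```

```text
time_s: 25.08
ee_pos: [487.8, -324.1, 68.9]
ee_rot: [-180.0, -0.0, -21.3]
force: [1.0, 2.2, 0.6]
gripper_width: 42.6
time_s: 25.58
ee_pos: [487.9, -323.6, 69.0]
ee_rot: [-179.9, 0.0, -29.2]
force: [0.0, 2.4, 1.1]
gripper_width: 40.8
time_s: 26.2
ee_pos: [487.7, -324.2, 68.9]
ee_rot: [180.0, 0.0, -29.3]
force: [-0.7, -0.1, 0.6]
gripper_width: 82.9
time_s: 26.82
ee_pos: [488.4, -324.6, 138.3]
ee_rot: [180.0, -0.2, -29.2]
force: [-0.5, 0.5, -0.3]
gripper_width: 91.4
t 26.825 pos [ 488.4 -324.6  138.3] rot [ 1.7999e+02 -1.7000e-01 -2.9250e+01] w 91.4 F [-0.5  0.5 -0.3]
shift [ -40.4 -171.7  -11.9] turn [ 2.000e-01 -1.000e-01 -1.039e+02]
[-34.7  21.4  93.    0.   65.4  84.5]
vial [360.28 200.94] [ 537.8 -155.5   98. ] len 91.6 bubble px [360.42 201.26] off toward knob mm 0.57
```

View pics/t13.png

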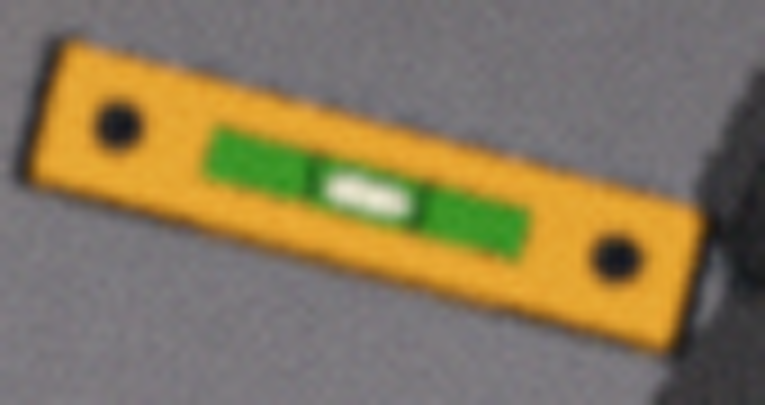

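The bubble is centred at +0.6 mm (crop: 368, line midpoint 366). Now I'll close the fingers, go over the middle of the level and turn 14°, so the 32 mm fingertips span the slot onto both rails.

```bash
python3 -m creep '[[0.5,-5,-22,0,0,0,0],[1,-10,-42,0,0,0,0],[1,-10,-42,0,0,0,0],[1,-10,-42,0,0,0,0],[1,-5.5,-25,0,0,0,0]]' 40
python3 -m creep '[[1,0,0,0,0,0,-7],[1,0,0,0,0,0,-7],[1,0,0,0,0,0,0],[1,0,0,0,0,0,0]]'
python3 -c "
from h import *
to(537.6,-155.4,104,-15.3)
f=grab_frame('wrist');save(f,'w14.png')
f=grab_frame('side');save(f,'s14.png',(250,150,420,270),4.5)
"
```

```text
time_s: 27.5
ee_pos: [536.5, -149.9, 135.9]
ee_rot: [-180.0, 0.2, -29.1]
force: [-0.3, -1.3, 0.5]
gripper_width: 44.2
time_s: 28.0
ee_pos: [536.6, -152.7, 136.4]
ee_rot: [-180.0, 0.1, -15.3]
force: [0.4, 0.7, 0.2]
gripper_width: 4.3
t 28.0 pos [ 536.6 -152.7  136.4] rot [-1.7998e+02  7.0000e-02 -1.5330e+01] w 4.3 F [0.4 0.7 0.2]
shift [ 1.7  2.4 32.4] turn [-0.   0.1 -0. ]
```

View pics/w14.png

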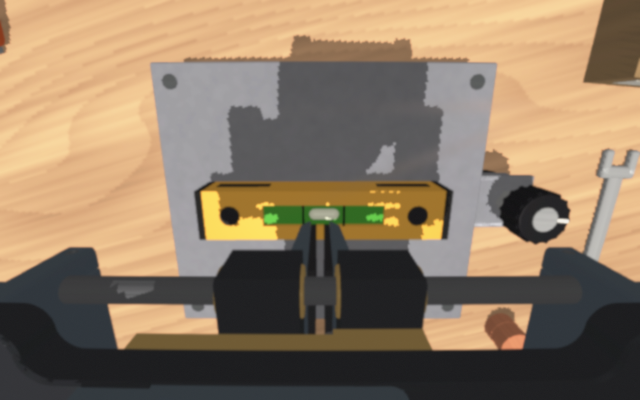

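View pics/s14.png

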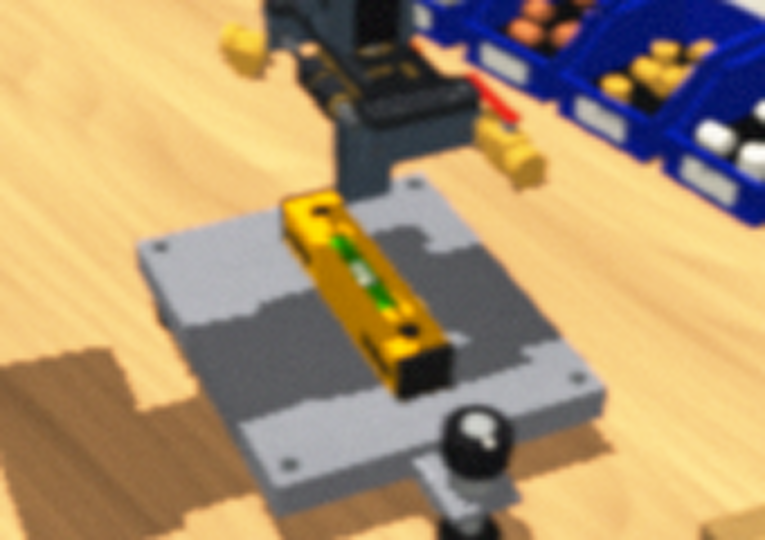

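The wrist view shows the bubble at (323,214) between the lines (x≈303 and 344, mid 323.5), and the knob is undisturbed. I'll check the vial position and then go down.

```bash
python3 - <<'E'
from h import *
f=grab_frame('wrist');P=ray(f,[(323.5,214.5)],98.3);print(P)
to(*P[0][:2],102,-15.3);to(537.6,-155.4,102,-15.3)
E
```

```text
[[ 537.18312702 -155.61851175   98.3       ]]
t 28.15 pos [ 536.8 -153.3  136.7] rot [-1.7999e+02  2.0000e-02 -1.5300e+01] w 0.3 F [-0.6 -0.8 -0.6]
shift [ 1.   2.2 34.7] turn [-0.  0. -0.]
t 28.15 pos [ 536.8 -153.3  136.7] rot [-1.7999e+02  2.0000e-02 -1.5300e+01] w 0.3 F [-0.6 -0.8 -0.6]
shift [ 1.4  1.9 34.7] turn [-0.  0. -0.]
```

```bash
python3 -m creep '[[1,1.2,2,10,0,0,0],[1,0,0,12,0,0,0],[1,0,0,9,0,0,0],[1,0,0,2,0,0,0],[1,0,0,0,0,0,0]]' 40
python3 -m creep '[[1,0,0,1,0,0,0],[1,0,0,0,0,0,0]]'
python3 -m creep '[[1,0,0,1,0,0,0],[1,0,0,0,0,0,0]]'
```

```text
time_s: 28.78
ee_pos: [537.6, -155.6, 103.8]
ee_rot: [-180.0, 0.0, -15.3]
force: [-0.2, -0.9, -0.0]
gripper_width: 0.2
time_s: 29.02
ee_pos: [537.7, -155.6, 103.2]
ee_rot: [-180.0, -0.0, -15.2]
force: [0.1, -0.5, -0.3]
gripper_width: 0.5
time_s: 29.28
ee_pos: [537.5, -155.6, 101.9]
ee_rot: [-180.0, 0.0, -15.3]
force: [-0.2, 0.4, 0.1]
gripper_width: 0.4
```

```bash
python3 -m creep '[[1,0,0,0.8,0,0,0],[1,0,0,0,0,0,0]]'
python3 -m creep '[[1,0,0,0.8,0,0,0],[1,0,0,0,0,0,0]]'
python3 -m creep '[[1,0,0,0.8,0,0,0],[1,0,0,0,0,0,0]]'
```

```text
time_s: 29.52
ee_pos: [537.5, -155.6, 101.0]
ee_rot: [-180.0, 0.0, -15.2]
force: [-0.2, 0.8, -0.3]
gripper_width: 0.4
time_s: 29.78
ee_pos: [537.5, -155.6, 100.2]
ee_rot: [-180.0, 0.0, -15.2]
force: [-0.4, 0.4, -0.1]
gripper_width: 0.5
time_s: 30.02
ee_pos: [537.5, -155.6, 99.4]
ee_rot: [-180.0, 0.0, -15.2]
force: [0.3, -0.4, 0.6]
gripper_width: 0.4
```

```bash
python3 -m creep '[[1,0,0,0.5,0,0,0],[1,0,0,0,0,0,0]]'
python3 -m creep '[[1,0,0,0.5,0,0,0],[1,0,0,0,0,0,0]]'
python3 -m creep '[[1,0,0,0.3,0,0,0],[1,0,0,0,0,0,0]]'
```

```text
time_s: 30.28
ee_pos: [537.5, -155.6, 99.0]
ee_rot: [-180.0, 0.0, -15.3]
force: [0.5, -0.3, -0.8]
gripper_width: 0.5
time_s: 30.52
ee_pos: [537.5, -155.6, 98.5]
ee_rot: [-180.0, 0.0, -15.3]
force: [-0.2, 0.3, -0.6]
gripper_width: 0.6
time_s: 30.78
ee_pos: [537.6, -155.6, 98.2]
ee_rot: [-180.0, 0.0, -15.2]
force: [-0.6, 0.2, -0.1]
gripper_width: 0.6
```

```bash
python3 -m creep '[[1,0,0,0.3,0,0,0],[1,0,0,0,0,0,0]]'
python3 -m creep '[[1,0,0,0.3,0,0,0],[1,0,0,0,0,0,0]]'
```

```text
time_s: 31.02
ee_pos: [537.5, -155.6, 97.9]
ee_rot: [-180.0, 0.0, -15.2]
force: [0.2, -0.4, 0.2]
gripper_width: 0.0
time_s: 31.28
ee_pos: [537.5, -155.6, 97.6]
ee_rot: [-180.0, 0.0, -15.3]
force: [0.5, -0.3, -0.4]
gripper_width: 0.2
```

```bash
python3 -m creep '[[1,0,0,0.3,0,0,0],[1,0,0,0,0,0,0]]'
python3 -m creep '[[1,0,0,0.3,0,0,0],[1,0,0,0,0,0,0]]'
python3 -c "
from h import *
f=grab_frame('wrist');save(f,'w15.png',(180,150,480,330),2.6)
f=grab_frame('side');save(f,'s15.png',(290,180,390,260),7.5)"
```

```text
time_s: 31.52
ee_pos: [537.5, -155.6, 97.3]
ee_rot: [-180.0, 0.0, -15.3]
force: [0.8, 0.3, 0.9]
gripper_width: 0.5
time_s: 31.78
ee_pos: [537.5, -155.6, 97.0]
ee_rot: [-180.0, 0.0, -15.3]
force: [0.2, 0.9, 0.2]
gripper_width: 0.4
```

View pics/w15.png

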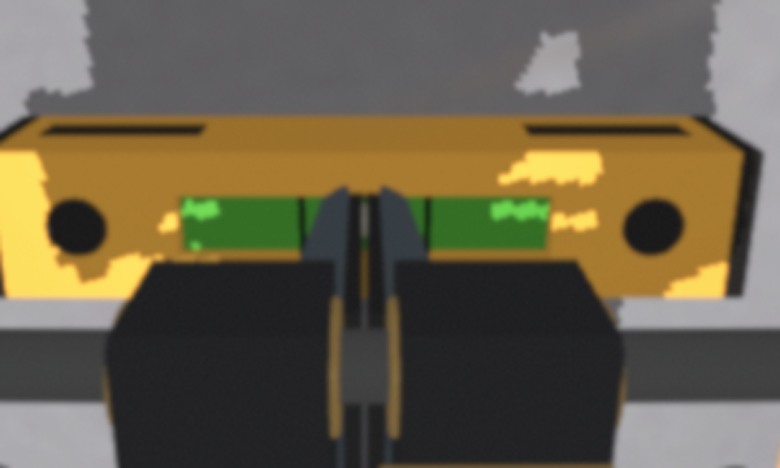

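View pics/s15.png

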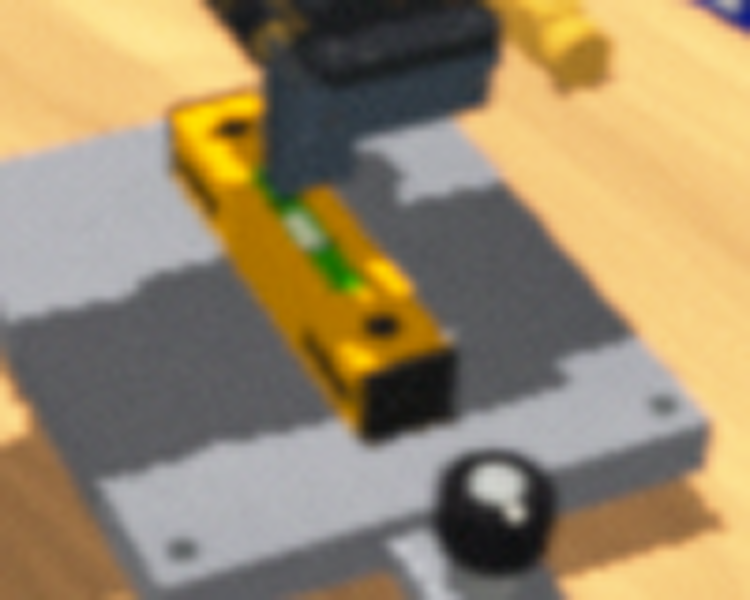

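No contact yet; the fingertips look to be right at the rails. I'll continue in small steps.

```bash
python3 -m creep '[[1,0,0,0.3,0,0,0],[1,0,0,0,0,0,0]]'
python3 -m creep '[[1,0,0,0.3,0,0,0],[1,0,0,0,0,0,0]]'
python3 -m creep '[[1,0,0,0.3,0,0,0],[1,0,0,0,0,0,0]]'
```

```text
time_s: 32.12
ee_pos: [537.5, -155.6, 96.7]
ee_rot: [-180.0, 0.0, -15.3]
force: [-0.3, -0.4, -0.4]
gripper_width: 0.3
time_s: 32.38
ee_pos: [537.5, -155.6, 96.4]
ee_rot: [-180.0, 0.0, -15.3]
force: [-0.6, -1.0, -0.5]
gripper_width: 0.5
time_s: 32.62
ee_pos: [537.5, -155.6, 96.1]
ee_rot: [-180.0, 0.0, -15.3]
force: [-0.1, -0.3, 0.0]
gripper_width: 0.7
```

```bash
python3 - <<'E'
from h import *
f=grab_frame('wrist');save(f,'w16.png',(260,190,380,270),6.5)
s=state();p=s["ee_pos"];h=np.radians(-15.3);x=np.array([np.cos(h),np.sin(h),0])
for zz in (0,4,8,12,20): print(zz,(proj(f,[p+16*x+[0,0,zz]])[0]-[260,190])*6.5)
g=grab_frame('side');save(g,'s16.png',(310,180,370,225),12)
for zz in (0,8,16): print(zz,(proj(g,[p+16*x+[0,0,zz],p-16*x+[0,0,zz]])-[310,180])*12)
E
```

```text
0 [394.36413867 139.10671121]
4 [394.4424327  151.50057996]
8 [394.52378863 164.38091795]
12 [394.60838914 177.77685868]
20 [394.78813002 206.24416062]
0 [[300.57138037 335.25558249]
 [189.2765781  364.61363434]]
8 [[301.44737575 310.9091776 ]
 [189.70384999 340.16360668]]
16 [[302.33053872 286.36394579]
 [190.13464824 315.51206773]]
```

View pics/w16.png

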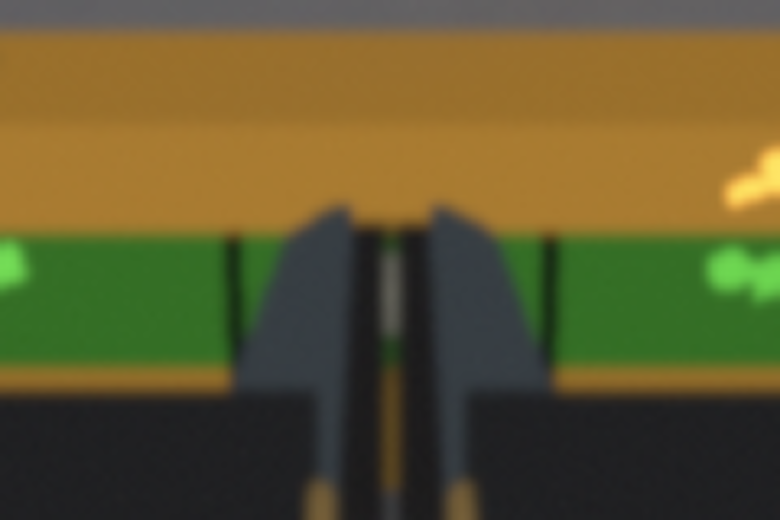

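View pics/s16.png

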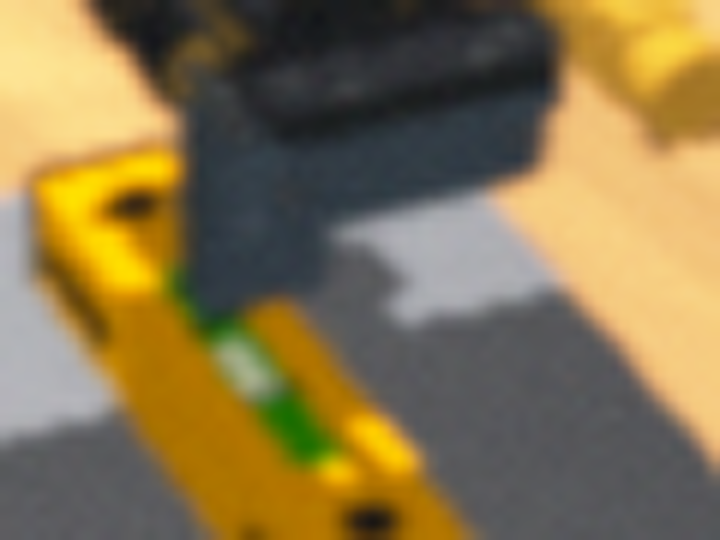

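Both pictures show the real fingertips about 16–20 mm above the reported TCP (wrist corner at crop y≈207, where I would expect 139 at the TCP). That also explains the poor first knob grip. I need to go about 17 mm further down, and I'll stop early and feel for contact.

```bash
python3 -m creep '[[1,0,0,4,0,0,0],[1,0,0,4,0,0,0],[1,0,0,2,0,0,0],[1,0,0,0,0,0,0]]'
python3 -m creep '[[1,0,0,0.7,0,0,0],[1,0,0,0.3,0,0,0],[1,0,0,0,0,0,0]]'
python3 -c "
from h import *
s=state();p=s['ee_pos'];print(p)
f=grab_frame('wrist');save(f,'w17.png',(260,190,380,270),6.5)
g=grab_frame('side');save(g,'s17.png',(310,180,370,225),12)"
```

```text
time_s: 33.22
ee_pos: [537.4, -155.6, 85.8]
ee_rot: [-180.0, 0.0, -15.2]
force: [0.2, -0.3, 1.2]
gripper_width: 0.3
time_s: 33.6
ee_pos: [537.6, -155.6, 85.2]
ee_rot: [-180.0, -0.0, -15.3]
force: [-0.3, 0.4, -0.5]
gripper_width: 0.4
[ 537.56984946 -155.6460714    85.17823207]
```

View pics/w17.png

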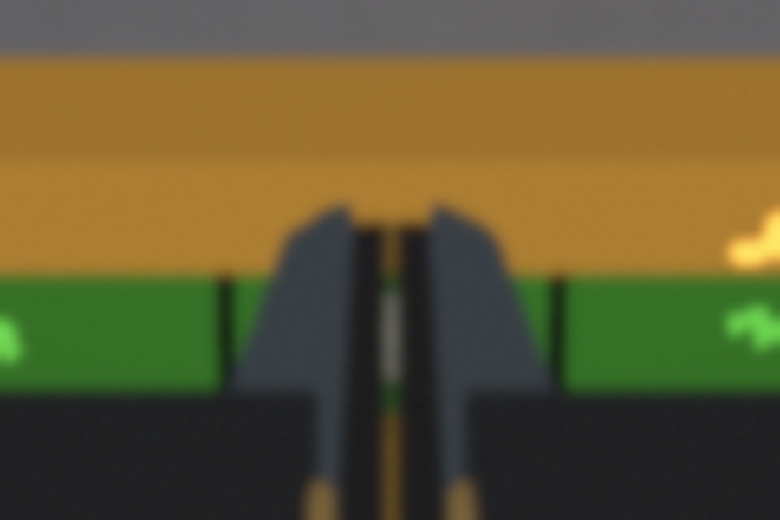

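View pics/s17.png

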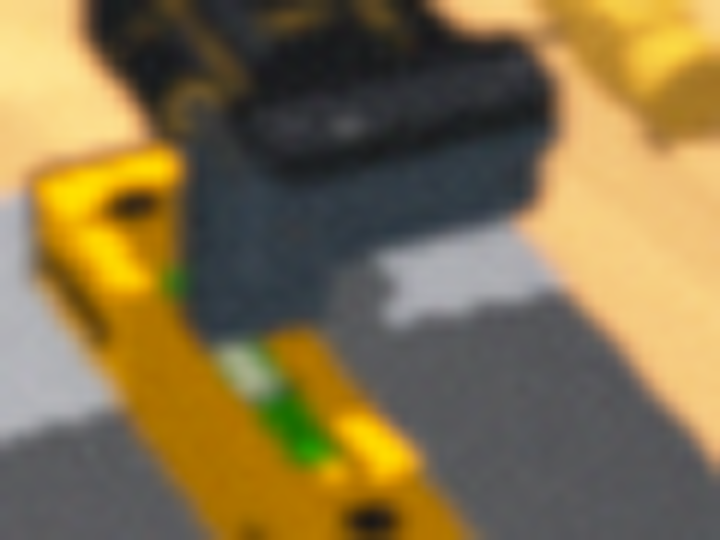

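```bash
python3 -m creep '[[1,0,0,0.5,0,0,0],[1,0,0,0.5,0,0,0],[1,0,0,0,0,0,0]]'
python3 -m creep '[[1,0,0,0.5,0,0,0],[1,0,0,0.5,0,0,0],[1,0,0,0,0,0,0]]'
python3 -m creep '[[1,0,0,0.4,0,0,0],[1,0,0,0.4,0,0,0],[1,0,0,0,0,0,0]]'
```

```text
time_s: 34.08
ee_pos: [537.5, -155.6, 84.1]
ee_rot: [-180.0, 0.0, -15.2]
force: [-0.1, -0.0, -0.7]
gripper_width: 0.3
time_s: 34.45
ee_pos: [537.5, -155.6, 83.0]
ee_rot: [-180.0, 0.0, -15.3]
force: [0.1, 1.2, -0.2]
gripper_width: 0.3
time_s: 34.83
ee_pos: [537.5, -155.6, 82.3]
ee_rot: [-180.0, 0.0, -15.3]
force: [-0.2, 0.5, 1.0]
gripper_width: 0.6
```

```bash
python3 -m creep '[[1,0,0,0.4,0,0,0],[1,0,0,0.4,0,0,0],[1,0,0,0,0,0,0]]'
python3 -m creep '[[1,0,0,0.4,0,0,0],[1,0,0,0,0,0,0]]'
python3 -m creep '[[1,0,0,0.4,0,0,0],[1,0,0,0,0,0,0]]'
```

```text
time_s: 35.2
ee_pos: [537.5, -155.6, 81.5]
ee_rot: [-180.0, 0.0, -15.2]
force: [-0.1, -0.2, 0.0]
gripper_width: 0.6
time_s: 35.45
ee_pos: [537.5, -155.6, 81.1]
ee_rot: [-180.0, 0.0, -15.2]
force: [0.0, 0.5, -0.3]
gripper_width: 0.6
time_s: 35.7
ee_pos: [537.5, -155.6, 80.7]
ee_rot: [-180.0, 0.0, -15.3]
force: [0.8, 0.5, 0.4]
gripper_width: 0.2
```

```bash
python3 -m creep '[[1,0,0,0.4,0,0,0],[1,0,0,0,0,0,0]]'
python3 -m creep '[[1,0,0,0.4,0,0,0],[1,0,0,0,0,0,0]]'
python3 -m creep '[[1,0,0,0.4,0,0,0],[1,0,0,0,0,0,0]]'
```

```text
time_s: 35.95
ee_pos: [537.5, -155.6, 80.3]
ee_rot: [-180.0, 0.0, -15.2]
force: [-0.1, 0.1, 0.6]
gripper_width: 0.6
time_s: 36.2
ee_pos: [537.5, -155.6, 79.9]
ee_rot: [-180.0, 0.0, -15.3]
force: [0.5, 0.6, 0.9]
gripper_width: 0.4
time_s: 36.45
ee_pos: [537.5, -155.6, 79.5]
ee_rot: [-180.0, 0.0, -15.3]
force: [0.2, -0.6, 0.7]
gripper_width: 0.1
```

```bash
python3 -m creep '[[1,0,0,0.4,0,0,0],[1,0,0,0,0,0,0]]'
python3 -m creep '[[1,0,0,0.4,0,0,0],[1,0,0,0,0,0,0]]'
python3 -c "
from h import *
f=grab_frame('wrist');save(f,'w18.png',(260,190,380,270),6.5)
g=grab_frame('side');save(g,'s18.png',(310,180,370,225),12)"
```

```text
time_s: 36.7
ee_pos: [537.5, -155.6, 79.1]
ee_rot: [-180.0, 0.0, -15.2]
force: [-0.7, -0.2, 0.6]
gripper_width: 0.5
time_s: 36.95
ee_pos: [537.5, -155.6, 78.7]
ee_rot: [-180.0, 0.0, -15.2]
force: [-0.2, -0.5, -0.0]
gripper_width: 0.4
```

View pics/s18.png

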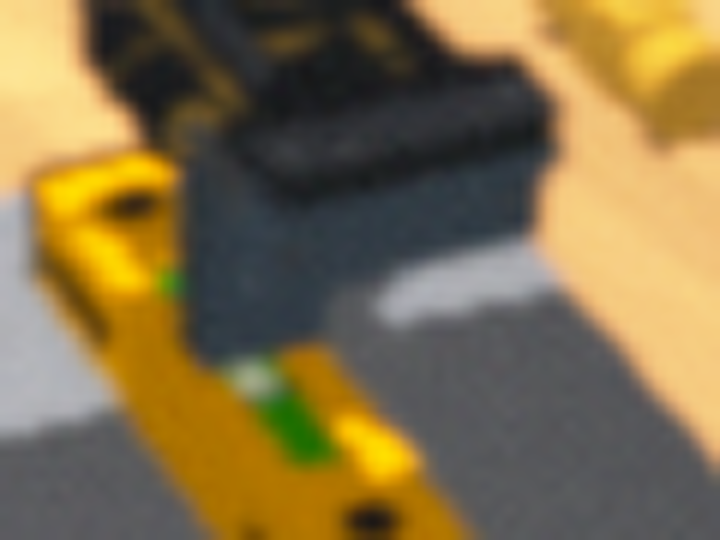

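View pics/w18.png

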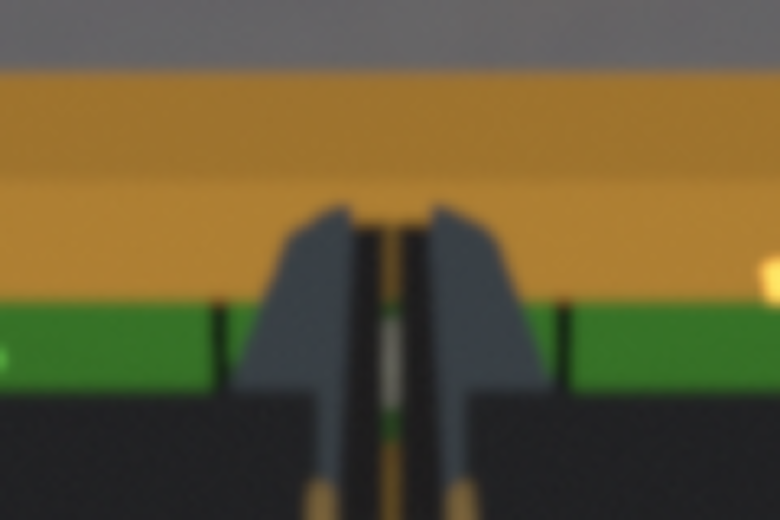

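In the wrist view the fingertip edge (y≈207) is nearly where it should meet the rail (y≈216 by proportion), so contact is close.

```bash
python3 -m creep '[[1,0,0,0.3,0,0,0],[1,0,0,0,0,0,0]]'
python3 -m creep '[[1,0,0,0.3,0,0,0],[1,0,0,0,0,0,0]]'
python3 -m creep '[[1,0,0,0.3,0,0,0],[1,0,0,0,0,0,0]]'
```

```text
time_s: 37.3
ee_pos: [537.5, -155.6, 78.4]
ee_rot: [-180.0, 0.0, -15.3]
force: [-0.3, 0.9, -0.1]
gripper_width: 0.4
time_s: 37.55
ee_pos: [537.5, -155.6, 78.1]
ee_rot: [-180.0, 0.0, -15.3]
force: [-0.7, -0.5, -0.2]
gripper_width: 0.6
time_s: 37.8
ee_pos: [537.5, -155.6, 77.8]
ee_rot: [-180.0, -0.0, -15.2]
force: [0.5, 0.1, 0.4]
gripper_width: 0.5
```

```bash
python3 -m creep '[[1,0,0,0.3,0,0,0],[1,0,0,0,0,0,0]]'
python3 -m creep '[[1,0,0,0.3,0,0,0],[1,0,0,0,0,0,0]]'
python3 -m creep '[[1,0,0,0.3,0,0,0],[1,0,0,0,0,0,0]]'
```

```text
time_s: 38.05
ee_pos: [537.5, -155.6, 77.5]
ee_rot: [-180.0, 0.0, -15.2]
force: [-0.6, 0.2, -0.9]
gripper_width: 0.1
time_s: 38.3
ee_pos: [537.5, -155.6, 77.2]
ee_rot: [-180.0, 0.0, -15.2]
force: [0.1, 0.3, 0.4]
gripper_width: 0.3
time_s: 38.55
ee_pos: [537.5, -155.6, 76.9]
ee_rot: [-180.0, 0.0, -15.3]
force: [-0.2, -0.3, 0.1]
gripper_width: -0.1
```

```bash
python3 -m creep '[[1,0,0,0.3,0,0,0],[1,0,0,0,0,0,0]]'
python3 -m creep '[[1,0,0,0.3,0,0,0],[1,0,0,0,0,0,0]]'
python3 -m creep '[[1,0,0,0.3,0,0,0],[1,0,0,0,0,0,0]]'
python3 -c "
from h import *
f=grab_frame('wrist');save(f,'w19.png',(220,180,420,300),4)
g=grab_frame('side');save(g,'s19.png',(300,170,380,230),10)"
```

```text
time_s: 38.8
ee_pos: [537.5, -155.6, 76.6]
ee_rot: [-180.0, 0.0, -15.3]
force: [-0.2, -0.4, 0.1]
gripper_width: 0.2
time_s: 39.05
ee_pos: [537.5, -155.6, 76.3]
ee_rot: [-180.0, 0.0, -15.3]
force: [0.4, 1.0, 0.6]
gripper_width: 0.3
time_s: 39.3
ee_pos: [537.6, -155.6, 76.1]
ee_rot: [-180.0, -0.0, -15.3]
force: [-1.3, 0.2, 1.4]
gripper_width: 0.4
```

View pics/s19.png

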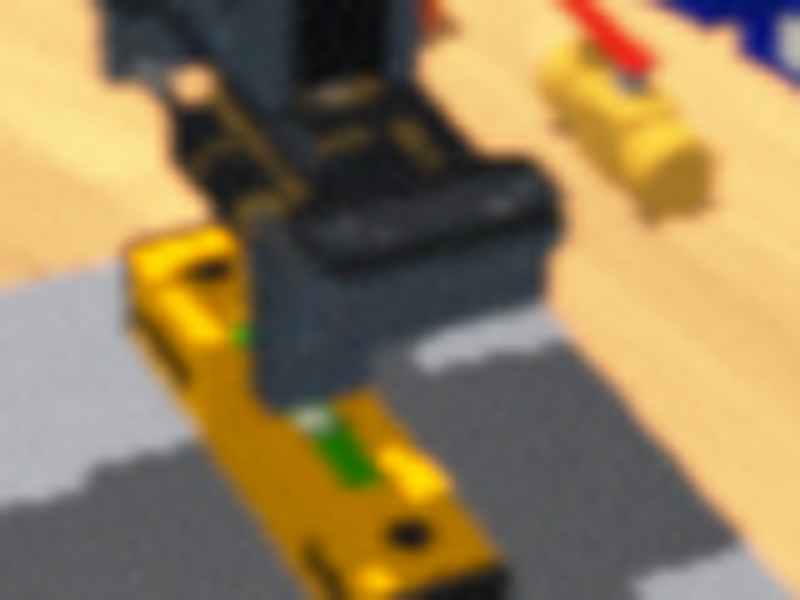

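View pics/w19.png

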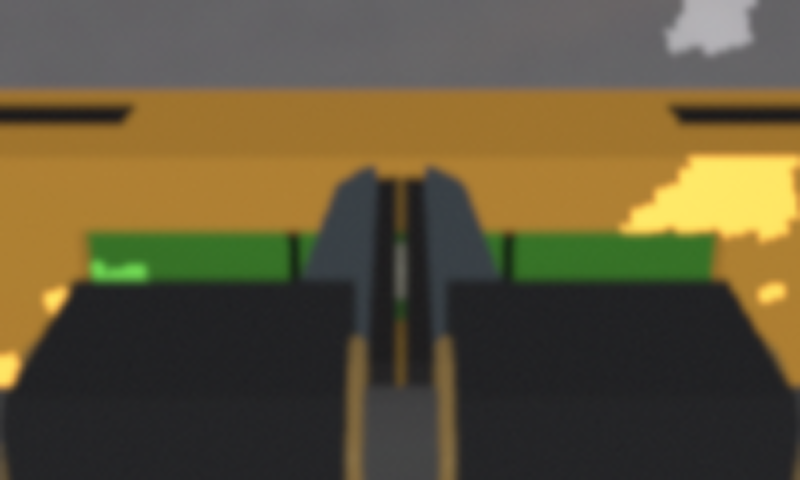

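Contact is beginning (1.4 N, and z has stopped following the steps). I'll build up the force.

```bash
python3 -m creep '[[1,0,0,0.3,0,0,0],[1,0,0,0,0,0,0]]'
python3 -m creep '[[1,0,0,0.3,0,0,0],[1,0,0,0,0,0,0]]'
```

```text
time_s: 39.65
ee_pos: [537.6, -155.7, 76.1]
ee_rot: [-180.0, -0.0, -15.2]
force: [-0.7, 0.3, 4.4]
gripper_width: 0.2
time_s: 39.9
ee_pos: [537.6, -155.7, 76.1]
ee_rot: [-180.0, -0.0, -15.3]
force: [-2.8, -0.5, 6.0]
gripper_width: 0.6
```

```bash
python3 -m creep '[[1,0,0,0.3,0,0,0],[1,0,0,0,0,0,0]]'
python3 -m creep '[[1,0,0,0,0,0,0],[1,0,0,0,0,0,0]]'
```

```text
time_s: 40.15
ee_pos: [537.6, -155.6, 76.1]
ee_rot: [-180.0, -0.0, -15.2]
force: [-2.0, 1.7, 7.4]
gripper_width: 0.4
time_s: 40.4
ee_pos: [537.6, -155.6, 76.1]
ee_rot: [-180.0, -0.0, -15.2]
force: [-2.4, 1.0, 8.2]
gripper_width: 0.3
```

```bash
python3 -m creep '[[1,0,0,0.2,0,0,0],[1,0,0,0,0,0,0],[1,0,0,0,0,0,0]]'
python3 -m creep '[[1,0,0,0,0,0,0],[1,0,0,0,0,0,0],[1,0,0,0,0,0,0]]'
python3 -m creep '[[1,0,0,0,0,0,0],[1,0,0,0,0,0,0],[1,0,0,0,0,0,0]]'
python3 -c "
from h import *
f=grab_frame('wrist');save(f,'w20.png',(220,180,420,300),4)
F=[]
for i in range(6):
  grab_frame('top');F.append(state()['force'])
print(np.mean(F,0))
g=grab_frame('side');save(g,'s20.png',(290,180,390,260),8)
g=grab_frame('top');save(g,'t20.png')"
```

```text
time_s: 40.78
ee_pos: [537.6, -155.7, 76.1]
ee_rot: [-180.0, -0.0, -15.3]
force: [-3.4, 0.2, 9.4]
gripper_width: 0.3
time_s: 41.15
ee_pos: [537.6, -155.7, 76.1]
ee_rot: [-180.0, -0.0, -15.3]
force: [-2.0, 1.3, 9.2]
gripper_width: 0.6
time_s: 41.52
ee_pos: [537.6, -155.6, 76.1]
ee_rot: [-180.0, -0.0, -15.2]
force: [-3.2, 1.2, 8.8]
gripper_width: 0.2
[-2.6271869   1.20980972  8.99590766]
```

View pics/w20.png

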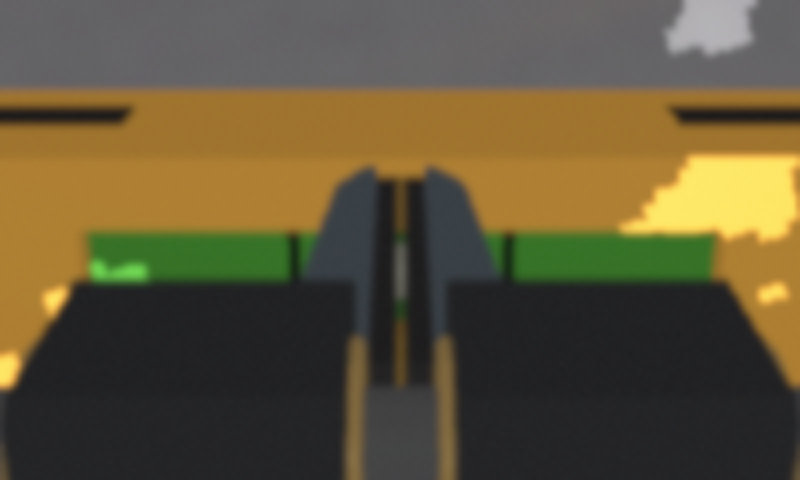

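View pics/s20.png

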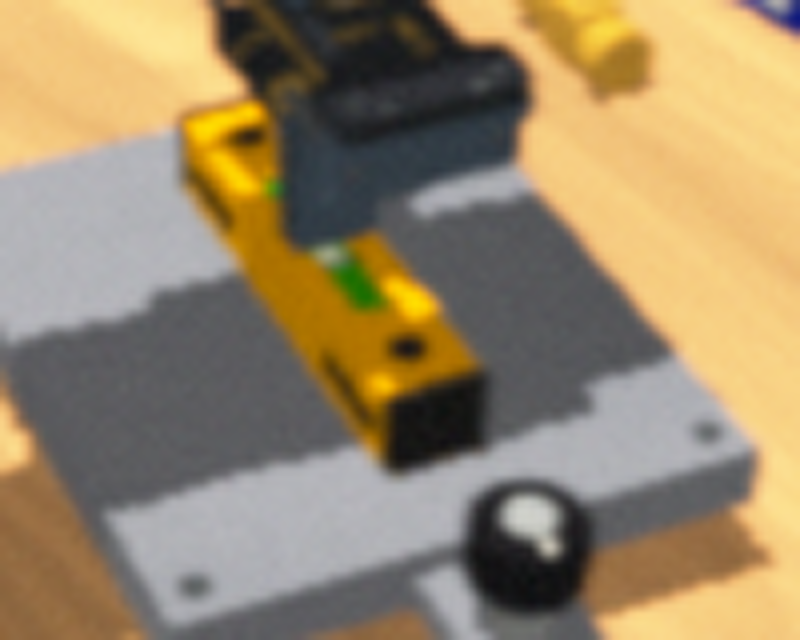

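View pics/t20.png

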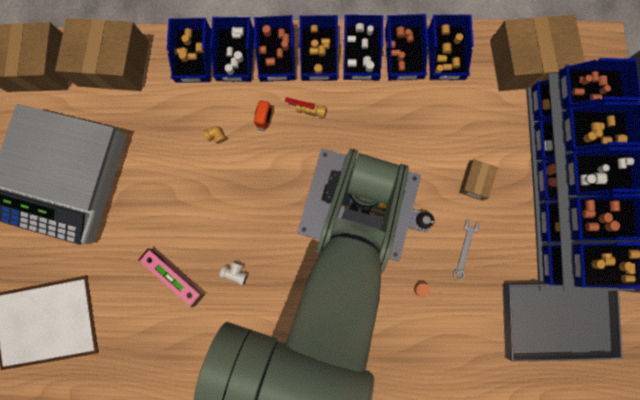

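The press reads 9.0 N. The bubble's end is still visible inside the near line in the side view, and the bench objects are where they were. I'll add a touch more and do one last reading.

```bash
python3 -m creep '[[1,0,0,0.2,0,0,0],[1,0,0,0,0,0,0],[1,0,0,0,0,0,0],[1,0,0,0,0,0,0],[1,0,0,0,0,0,0]]'
python3 -m creep '[[1,0,0,0,0,0,0],[1,0,0,0,0,0,0],[1,0,0,0,0,0,0],[1,0,0,0,0,0,0],[1,0,0,0,0,0,0]]'
python3 -c "
from h import *
F=[]
for i in range(8):
  g=grab_frame('side');F.append(state()['force'])
print(np.mean(F,0)); save(g,'s21.png',(310,190,360,230),15)
f=grab_frame('wrist');save(f,'w21.png',(280,210,360,270),9)"
```

```text
time_s: 42.6
ee_pos: [537.6, -155.7, 76.0]
ee_rot: [-180.0, -0.0, -15.2]
force: [-2.9, 1.0, 9.9]
gripper_width: 0.6
time_s: 43.22
ee_pos: [537.6, -155.7, 76.0]
ee_rot: [-180.0, -0.0, -15.3]
force: [-2.9, 1.2, 10.9]
gripper_width: 0.5
[-2.50093804  0.87154515 10.1787419 ]
```

View pics/s21.png

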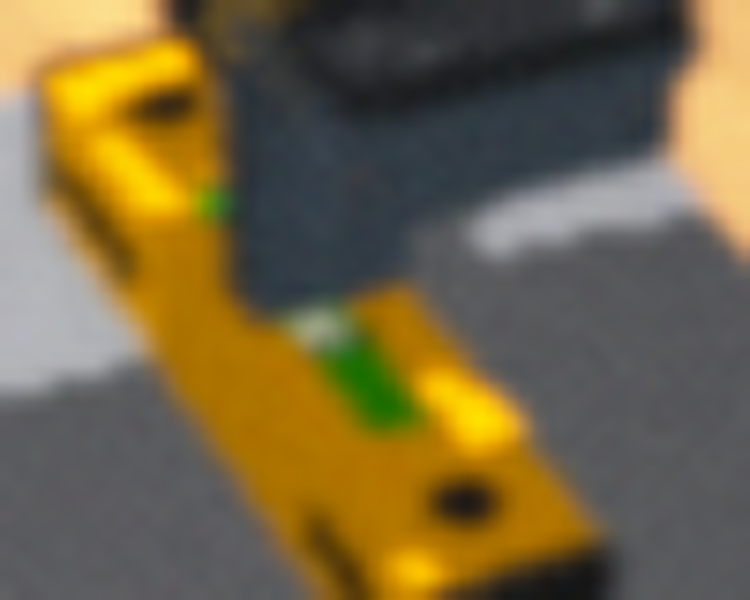

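View pics/w21.png

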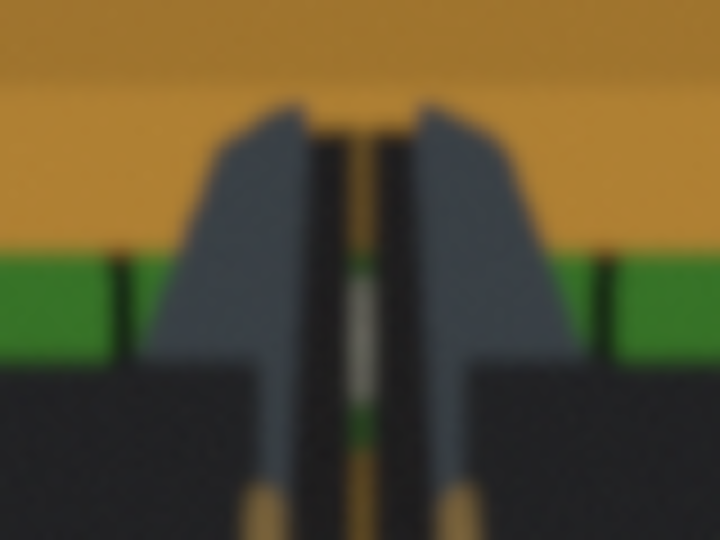

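The press is 10.2 N on average. The wrist view shows green just inside both lines, with the bubble in the middle behind the fingers. Handing in.

```bash
python3 -c "
from workcell import *
print(job_done())"
```

```text
the job is handed in; nothing more can be done
None
```

The stand is level and the job is handed in at about 44 s. The closed fingers are still pressing on the middle of the yellow level, bridging the vial slot onto both rails.

I laid the level on the middle of the shelf, pointing at the knob, and let go. Then I turned the knob about 84° clockwise.

**Last checks**
- **Bubble:** with the fingers off, it read +0.6 mm from the vial centre in the top view. The wrist view also had it centred between the lines. Under the press the fingers hide most of it; both cameras still see it in the middle, and the wrist view shows green just inside both lines.
- **Press:** the average was 10.2 N down, with about 2.6 N sideways.
- **Other objects:** the pink level and the other things on the bench looked unmoved in the last top view I took, just before the final small press.

**What disagreed or failed**
- **Fingertip position:** the real fingertips turned out to be about 20 mm behind the reported TCP.
- **First knob grip:** because of that I gripped the knob too near its top and it slipped. I gripped again lower and the knob turned. The press contact also came about 20 mm lower than I had expected.

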